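# Valve up, brake on, full sealant can to hand

### The arm

A 7-joint arm with a two-finger parallel gripper is mounted at the origin on the work surface. World frame = base frame: x ahead of the robot, y to its left, z up, the work surface at z = 0. Lengths are in m, angles in rad, forces in N, time in s.
With the tool pointing down it reaches from about 0.425 to 0.925 m from the base axis. Payload 6.8 kg.
Tool frame: the origin (TCP) lies on the centre line of the jaws, within the pads' length; the fingertips stand 17 mm ahead of it and the grasp point (between the pads) lies 2 mm behind it; z points along the fingers, x is the direction in which the jaws open and shut, and the axes are right-handed (so a half turn about z gives the same grasp; the last joint's range is limited). The gripper opens to 85 mm and grips with 20 to 120 N. Pads are 22 mm wide; open, the fingers measure 114 mm over their backs; the gripper's body (76 mm by 85 mm) begins 54 mm behind the grasp point. The pads swing forward as they close: fully open they stand 13 mm farther back than shut.
Start: joints at [1.185, 0.477, 0.022, 1.555, -0.011, 1.109, -0.083], TCP at [0.185, -0.649, 0.248] pointing down, gripper open.
Joint ranges: [-2.96, 2.96], [-0.34, 2.1], [-1.41, 1.46], [0.24, 2.44], [-1.37, 4.51], [0.17, 1.92], [-2.96, 2.96]. Speed limits (rad/s): [2.39, 2.39, 3.14, 3.14, 3.14, 3.14, 3.14].

### API

Orientations are given as a unit quaternion [w, x, y, z].
In Python, from station import status, read_camera, camera_model, bot gives the robot as it stands.
- The arm moves only by the tool arm_command, never from a script. Its argument "series" is a list of rows, each a list of 3 entries, a list of its own where there are three numbers: the finger opening in mm, from 0 to 85.4, then the shift along the tool's x, y, z in mm, then the turn about the tool's z in rad. In form: [[gripper, [dx, dy, dz], roll], ...]. A call has 1 to 8 rows; each row is the pose to reach, as a shift and turn from the pose commanded when the call began, along the tool's axes at that moment; what a row does not reach only later rows make up. A row lasts 1/8 s, in which the tool goes at most 62.5 mm and 10.7 degrees, less where a joint would pass 70% of its speed; a pose out of reach is approached as far as the arm can. A call with a gripper value outside its range is refused whole. The fingers move at their own pace and stop on an object; "squeeze" is the grip in N (left out, the last holds). Time passes only in rows, so rows that repeat a pose let the fingers close. It gives the time, the measured TCP pose, the force and the opening at its end, in the units of the state.
- status.get_obs(): the state, without advancing time (a new reading comes with each control period).
- read_camera(name): name is "scene" or "top" or "wrist"; returns the picture (384x512x3 uint8, blue, green, red); there is no depth.
- camera_model(name): a dict with "fov_y" (degrees; the focal length in pixels is half the picture's height over the tangent of half this angle, whatever the lens; pixels are square), "cx", "cy" (the principal point, pixels), "R" (3x3) and "t" (3): a world point X has camera coordinates R X + t. Camera axes: x right, y down, z forward; pixel columns grow to the right and rows downward; lengths in m; the calibration is good to about 2 mm. The wrist camera is an equidistant fisheye: a pixel r from the principal point sees the ray r / f radians off the axis. A picture is of the moment at which its call begins: read the wrist's pose just before it. camera_model takes no time and is no camera call; for the wrist camera it gives the pose at the moment of the call.
- bot.hand_in(): hands the job in, once; it reports no verdict.
The state is a dict: "t": time; "q": joint angles; "joint_vel": joint speeds; "joint_torque": joint torques, N m; "eef_pos": TCP position; "tool_rot": TCP orientation; "contact_force": force on the tool from outside, world axes, zero at the start; "torque": the same for the moment, N m; "gripper_width": opening from 0.0 (shut) to 1.0 (fully open).
Only numpy, scipy, OpenCV 4.12 (cv2) and the standard library are available. Lean on these libraries where they do the work, as an engineer would, in place of code of your own. Each camera call takes 0.05 s, during which the arm holds its last target.

### The job

The tyre on this upturned dolly board has a slow puncture and is about to be filled with sealant. Turn the wheel until its valve stem is at the top, straight above the axle, and press the brake pedal fully down so that it bites and the wheel stays there. Then find by weight which of the three identical cans is the full one and set it down gently, upright, on the bare end of the dolly board; leave the two empty ones standing in their tray, let no can fall over, and do not shift the other things lying about.

Things in the scene. Friction and masses are not known exactly. Their poses are not given: they have to be found in the camera images.
- dolly: upturned plywood end board of a panel dolly, 18 mm thick, fixed, with one caster wheel-up. Origin: underside of the board below the wheel's centre; x along the axle (valve on the +x side), y along the board, z up. Board: x -110 to 110, y -165 to 255 mm; pedal at the -y end, bare end from y 115. Steel fork legs at x = +-(42 to 46) mm, up to z = 176; 44 mm wide above z = 94; axle nuts to x = +-55
- wheel_hub (a point): centre of the wheel, on the axle, 152 mm above the board's underside; axes as the dolly's. The wheel is a black pneumatic tyre 200 mm in diameter and 50 mm wide (x -25 to 25 mm) on a grey rim of 106 mm diameter. Nothing stands over or beside its upper half: the tyre can be pinched across its width there
- wheel (a joint): wheel angle (rad), 0 or any whole turn with the valve at the top; positive about the dolly's +x: the top of the wheel then moves towards the dolly's -y, the pedal. It turns either way without stop, against about 0.1 N m of friction, and stays where it is left; with the brake on it is held firmly
- valve (a point): tip of the valve stem (brass, capped, 11 mm thick, 20 mm long), standing out sideways from the rim: 37 mm from the wheel's middle plane along the axle, 42 mm from the axle. Its z axis points from the axle out to the valve. Low in its turn it is hidden behind the fork
- brake (a joint): brake pedal angle (rad): near 0 released, the pedal standing up 20 degrees from level; grows as it is pressed down; at 0.62 its cam meets the tyre; pressed home it stops and stays at 0.68 to 0.8. It takes about 5 N at the pedal to move, a firm press of 10 to 15 N at the stop makes it bite; it stays where it is left
- pedal (a point): middle of the top of the steel foot plate, 56 mm wide along dolly x, 30 mm long, 48 mm from the hinge, which lies along x at dolly y = -70, z = 52 mm. Released, this point is at about y = -114, z = 70 mm; pressed, it goes nearly straight down to y = -116, z = 41. The tyre bulges over it to y = -100 at z = 152, so come in with the tool leaning away from the wheel, about 30 degrees
- bare_end (a point): middle of the bare end of the board, on its top face, at dolly y = 175 mm; the full can's centre may stand anywhere within 60 mm of it along y and 100 mm along x
- tray: plywood tray, 252 mm (x) by 80 mm (y), 30 mm high, walls and floor 6 mm, fixed to the bench, with two dividers across x making three bays; one can stands in each bay, at about x = -82, 0 and 82 mm. Origin: centre of the underside
- can_a: one of three sealant cans that look the same: aluminium, 52 mm in diameter, straight to 116 mm above the underside, then a sloping shoulder and grey cap, 145 mm tall in all. Origin: centre of the underside, z up. One of the three, any of them, is full and weighs 0.31 to 0.42 kg; the other two are empty, 0.08 to 0.11 kg
- can_b: one of three sealant cans that look the same: aluminium, 52 mm in diameter, straight to 116 mm above the underside, then a sloping shoulder and grey cap, 145 mm tall in all. Origin: centre of the underside, z up. One of the three, any of them, is full and weighs 0.31 to 0.42 kg; the other two are empty, 0.08 to 0.11 kg
- can_c: one of three sealant cans that look the same: aluminium, 52 mm in diameter, straight to 116 mm above the underside, then a sloping shoulder and grey cap, 145 mm tall in all. Origin: centre of the underside, z up. One of the three, any of them, is full and weighs 0.31 to 0.42 kg; the other two are empty, 0.08 to 0.11 kg
- tape_roll: bystander: roll of masking tape, 104 mm in diameter, 24 mm high, lying flat near the tray
- glue_bottle: bystander: wood-glue bottle, 62 mm in diameter, 187 mm tall, standing near the tray
- spanner: bystander: 150 mm spanner lying on the board beside the wheel, on the valve side; origin at its middle, about 85 mm out along the dolly's x
- knife: bystander: craft knife, 135 mm long, on the cutting board to the right
- tape_roll_far: bystander: roll of paper tape, 104 mm in diameter, 24 mm high, at the far side
- spring_clamp: bystander: spring clamp, 130 mm long, lying at the far side
- sanding_block: bystander: cork sanding block, 110 x 65 x 35 mm, at the far side

How it is judged:
By the outcome, as a careful person would: the job done as asked, in the order asked, and still so for the second after the job is handed in, with the robot touching nothing.
It also fails if it takes over 72 s, if anything falls off the work surface, if the arm or the gripper's body presses on something with over 40 N, if the wrist force passes 120 N, or if a joint passes its speed limit or range.

## Working session

There is one attempt and no reset: what is moved stays moved. The work goes in short steps, Python scripts to look and compute and a tool call to move; the robot and the scene stay as the last step left them, time stands still between calls to the robot, and variables do not carry over. Pictures are saved under pics/ and viewed, and the job is handed in when it is done.

Besides the shell and the picture viewer there is one more tool, called as name([rows], argument=value, ...), one row to a line, values as JSON. arm_command: Moves the arm, as the interface text tells. Its arguments: {"type":"object","properties":{"series":{"type":"array"},"squeeze":{"type":"number"}},"required":["series"]}

```bash
ls; mkdir -p pics; python3 - <<'E'
from station import status, read_camera, camera_model, bot
import cv2
o=status.get_obs(); print(o)
for n in ["scene","top","wrist"]:
    m=camera_model(n); print(n,m)
    cv2.imwrite(f"pics/{n}0.png",read_camera(n))
E
```

```text
pics
{'t': 0.0, 'q': array([ 1.18489681,  0.47779622,  0.02234446,  1.55644666, -0.01151406,
        1.10929008, -0.083086  ]), 'joint_vel': array([-4.86432799e-05, -6.21975756e-04, -7.41294977e-04,  1.87012752e-04,
       -4.02690473e-04, -1.31343699e-03, -7.36464140e-04]), 'joint_torque': array([-3.72219856e-04, -5.96460485e+01,  1.60767652e+00, -2.81200558e+01,
        1.24144141e-02,  9.44941188e-03, -1.62295657e-05]), 'eef_pos': array([ 0.18494878, -0.64858934,  0.2473304 ]), 'tool_rot': array([-4.94984371e-04,  7.98205288e-01, -6.02384842e-01, -7.58944831e-04]), 'contact_force': array([-0.68604015,  0.49210012,  0.09464142]), 'torque': array([-0.0083227 , -0.02180232, -0.00529625]), 'gripper_width': 1.0034510634291465}
scene {'fov_y': 46.084350221779665, 'cx': 252.76929842289698, 'cy': 192.20673421466196, 'R': array([[ 0.43235506,  0.90165693, -0.00915883],
       [ 0.71756072, -0.35019432, -0.60205527],
       [-0.54605468,  0.25372963, -0.79840188]]), 't': array([-0.20332369, -0.36622084,  1.80482324])}
top {'fov_y': 47.93077519121496, 'cx': 257.17017116590995, 'cy': 193.71985963774534, 'R': array([[-0.01655938, -0.99979571,  0.01158984],
       [-0.9907347 ,  0.01484438, -0.13499776],
       [ 0.13479814, -0.01371794, -0.99077812]]), 't': array([-0.06754587,  0.58791676,  1.40446812])}
wrist {'fov_y': 65.70646984690485, 'cx': 253.52966423784113, 'cy': 192.42282721860826, 'R': array([[ 0.27455621, -0.96157029, -0.00121036],
       [-0.91486967, -0.26160893,  0.30752928],
       [-0.29602766, -0.08332675, -0.95153785]]), 't': array([-0.67460222, -0.04016955,  0.37921374])}
```

View pics/scene0.png

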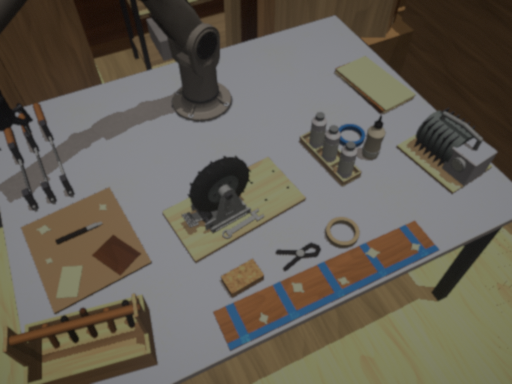

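View pics/top0.png

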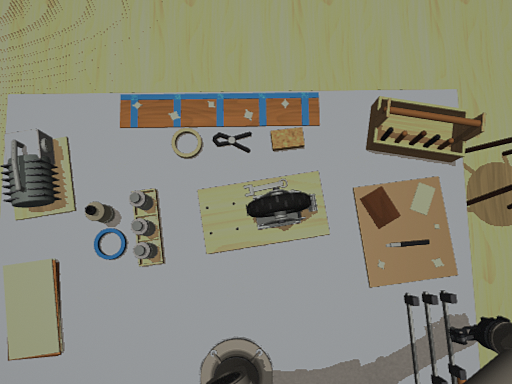

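View pics/wrist0.png

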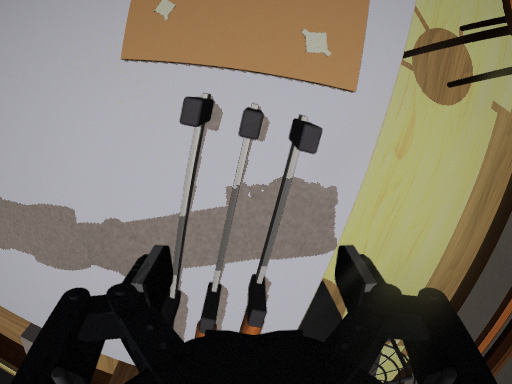

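```bash
cat > h.py <<'E'
import numpy as np, cv2
from station import status, read_camera, camera_model, bot
from scipy.spatial.transform import Rotation as Ro
def foc(m): return 192/np.tan(np.radians(m['fov_y']/2))
def ray(m,u,v,fish=False):
    f=foc(m); a=np.array([(u-m['cx']),(v-m['cy'])])/f
    if fish:
        r=np.linalg.norm(a); d=np.array([*(a/r*np.sin(r)),np.cos(r)]) if r>1e-9 else np.array([0,0,1.])
    else: d=np.array([*a,1.])
    R=np.array(m['R']); c=-R.T@m['t']; d=R.T@d; return c,d/np.linalg.norm(d)
def onplane(m,u,v,z,fish=False):
    c,d=ray(m,u,v,fish); return c+d*(z-c[2])/d[2]
def proj(m,X,fish=False):
    p=np.array(m['R'])@np.asarray(X)+m['t']; f=foc(m)
    if fish:
        r=np.hypot(p[0],p[1]); th=np.arctan2(r,p[2]); return np.array([m['cx']+f*th*p[0]/r,m['cy']+f*th*p[1]/r])
    return np.array([m['cx']+f*p[0]/p[2],m['cy']+f*p[1]/p[2]])
def crop(img,x0,y0,x1,y1,s,name):
    cv2.imwrite(name,cv2.resize(img[y0:y1,x0:x1],None,fx=s,fy=s,interpolation=cv2.INTER_CUBIC))
E
python3 - <<'E'
from h import *
s=cv2.imread('pics/scene0.png');t=cv2.imread('pics/top0.png')
crop(s,150,140,320,260,4.6,'pics/s0w.png'); crop(t,185,160,345,265,5,'pics/t0w.png'); crop(t,70,170,180,280,5,'pics/t0c.png')
crop(s,290,100,400,190,7,'pics/s0c.png')
E
```

```text
(no output)
```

View pics/s0w.png

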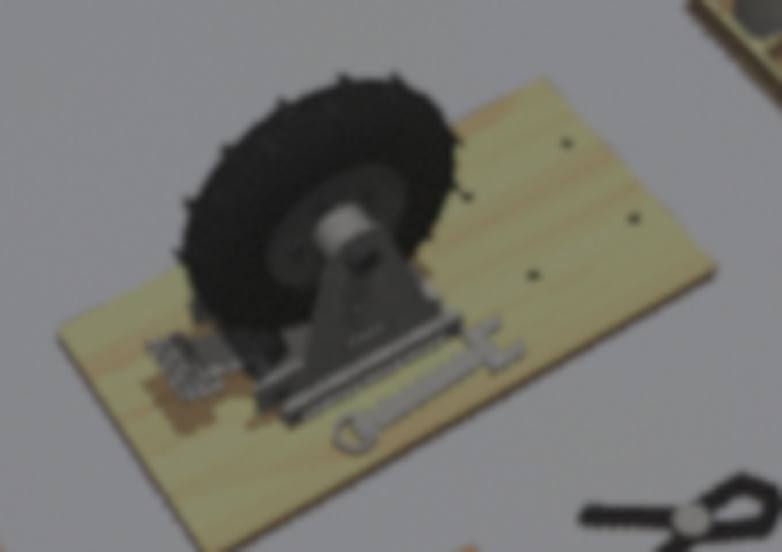

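View pics/t0w.png

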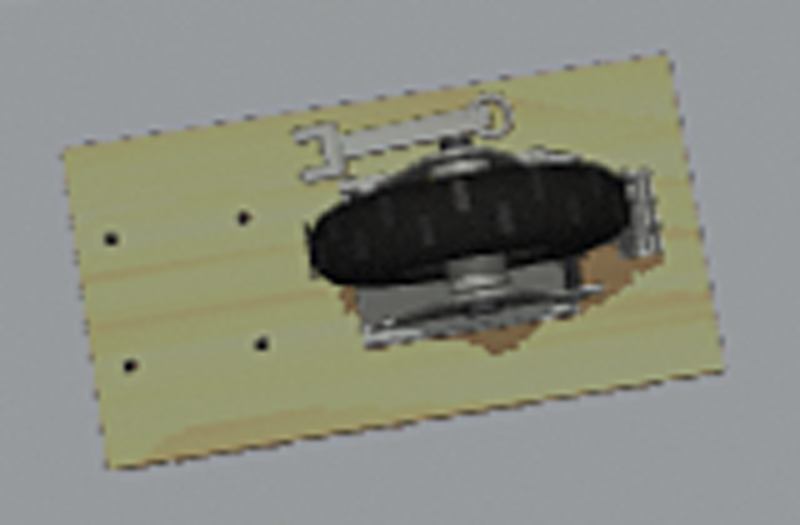

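View pics/t0c.png

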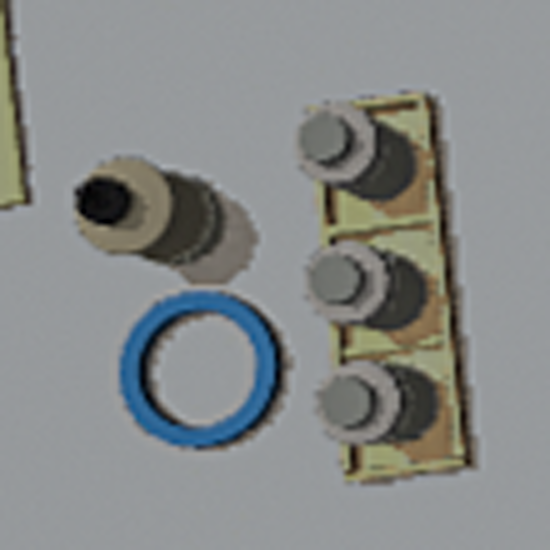

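View pics/s0c.png

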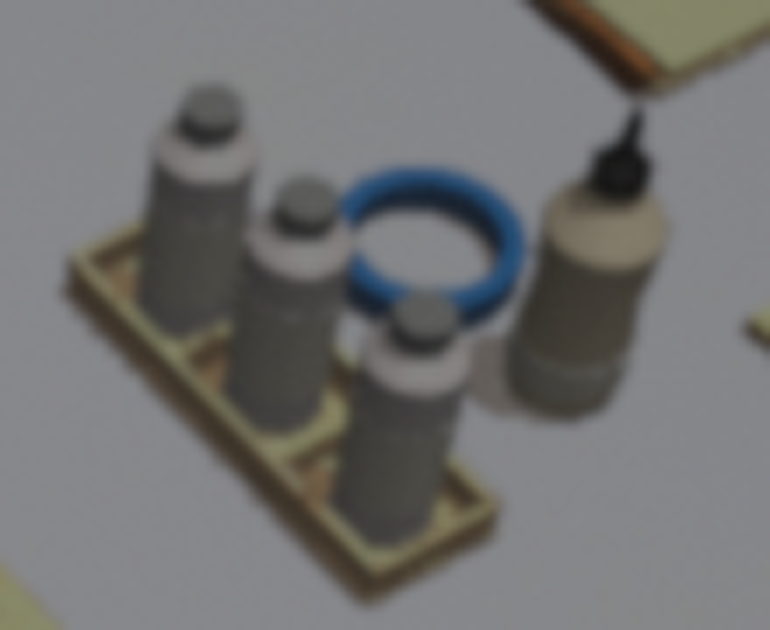

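```bash
python3 - <<'E'
from h import *
m=camera_model('top'); ms=camera_model('scene')
cs=np.array([(62,150),(668,55),(723,372),(110,468)])/5+[185,160]
P=np.array([onplane(m,u,v,.018)for u,v in cs]); print(P)
# corners dolly: top-left in image: +x,+y ; top-right +x,-y ; br -x,-y ; bl -x,+y
D=np.array([(110,255),(110,-165),(-110,-165),(-110,255)])/1e3
def fit(D,P):
    Dm,Pm=D.mean(0),P.mean(0); A=(D-Dm); B=P-Pm
    th=np.arctan2((A[:,0]*B[:,1]-A[:,1]*B[:,0]).sum(),(A*B).sum())
    R=np.array([[np.cos(th),-np.sin(th)],[np.sin(th),np.cos(th)]]); return th,Pm-R@Dm,R
th,o,R=fit(D,P[:,:2]); print('top',th,o); print((P[:,:2]-(D@R.T+o))*1e3)
# scene check
ss=np.array([(62,335),(545,80),(714,268),(208,552)])/4.6+[150,140]
# order: left = -x,-y ; top= -x,+y ; right=+x,+y ; bottom=+x,-y
Q=np.array([onplane(ms,u,v,.018)for u,v in ss]);D2=np.array([(-110,-165),(-110,255),(110,255),(110,-165)])/1e3
t2,o2,R2=fit(D2,Q[:,:2]);print('scene',t2,o2);print((Q[:,:2]-(D2@R2.T+o2))*1e3)
# tray: corners rim z=.03 top view
ct=np.array([(430,95),(470,466),(350,482),(308,108)])/5+[70,170]
T=np.array([onplane(m,u,v,.03)for u,v in ct]);print('tray',T)
for c in [(325,137),(338,278),(348,402)]:
    print('cap',onplane(m,c[0]/5+70,c[1]/5+170,.145))
for c in [(213,103),(308,195),(425,310)]:
    print('cap scene',onplane(ms,c[0]/7+290,c[1]/7+100,.145))
E
```

```text
[[ 0.60559198  0.12559427  0.018     ]
 [ 0.66522254 -0.28893286  0.018     ]
 [ 0.44822179 -0.31820494  0.018     ]
 [ 0.39113345  0.09323846  0.018     ]]
top 0.14070286563758205 [ 0.5338532  -0.14163156]
[[-1.41320175 -0.68046954]
 [-0.68304621  0.64182288]
 [ 0.1420899   2.22233249]
 [ 1.95415807 -2.18368584]]
scene 0.14251691774642591 [ 0.5430065  -0.14059762]
[[ 6.26879315  3.19829195]
 [ 2.52091504 -0.91967064]
 [-2.30704963 -4.28476699]
 [-6.48265856  2.00614568]]
tray [[0.60929849 0.26315332 0.03      ]
 [0.36221037 0.233227   0.03      ]
 [0.35315501 0.31169013 0.03      ]
 [0.60168116 0.34476603 0.03      ]]
cap [0.56671606 0.30185346 0.145     ]
cap [0.47958943 0.29205619 0.145     ]
cap [0.40422641 0.28444724 0.145     ]
cap scene [0.40440555 0.2893316  0.145     ]
cap scene [0.47858018 0.29749897 0.145     ]
cap scene [0.56590071 0.30642977 0.145     ]
```

```bash
cat >> h.py <<'E'
O=np.array([0.535,-0.1415,0.0]); YAW=0.1407
RD=Ro.from_euler('z',YAW).as_matrix()
def d2w(p): return RD@(np.asarray(p)/1e3)+O
def w2d(X): return (RD.T@(np.asarray(X)-O))*1e3
def toolR():
    w,x,y,z=status.get_obs()['tool_rot']; return Ro.from_quat([x,y,z,w]).as_matrix()
def plan(Xw,ang=None,mod=np.pi,pr=True):
    """world TCP target (m), world angle of tool x; prints shift mm & roll"""
    o=status.get_obs(); R=toolR(); d=R.T@(np.asarray(Xw)-o['eef_pos'])*1e3
    cur=np.arctan2(R[1,0],R[0,0]); r=0
    if ang is not None:
        r=-(ang-cur); r=(r+mod/2)%mod-mod/2
    if pr: print('shift',np.round(d,1),'roll',round(r,3))
    return d,r
def st():
    o=status.get_obs(); print('t %.2f'%o['t'],'pos',np.round(o['eef_pos'],4),'dolly',np.round(w2d(o['eef_pos']),1),'F',np.round(o['contact_force'],2),'w',round(o['gripper_width'],3),'q',np.round(o['q'],2))
E
python3 - <<'E'
from h import *
st()
plan([.185,-.649,.36]); plan(d2w([0,63,340]),YAW)
E
```

```text
t 0.15 pos [ 0.185  -0.6487  0.2476] dolly [-417.7 -453.1  247.6] F [ 0.55  0.48 -0.47] w 1.001 q [ 1.18  0.48  0.02  1.56 -0.01  1.11 -0.08]
shift [ 1.000e-01  1.000e-01 -1.124e+02] roll 0
shift [-454.3 -484.3  -91.9] roll -1.434
```

arm_command([
  [85, [-20, -20, -50], 0],
  [85, [-60, -64, -92], -0.18],
  [85, [-100, -107, -92], -0.36],
  [85, [-140, -150, -92], -0.54],
  [85, [-180, -192, -92], -0.72],
  [85, [-220, -235, -92], -0.9],
  [85, [-260, -278, -92], -1.08],
  [85, [-300, -320, -92], -1.26],
])

```text
t: 1.15
eef_pos: [0.4112, -0.2711, 0.3403]
tool_rot: [0.0, 1.0, -0.014, 0.0]
contact_force: [0.4, -0.4, 0.3]
gripper_width: 0.999
```

```bash
python3 - <<'E'
from h import *
st()
plan(d2w([0,63,340]),YAW)
E
```

```text
t 1.15 pos [ 0.4112 -0.2711  0.3403] dolly [-140.8 -110.9  340.3] F [ 0.39 -0.44  0.26] w 0.999 q [ 0.82  0.12 -0.39  1.84  0.05  1.19  0.38]
shift [ 109.8 -195.     0.3] roll -0.168
```

arm_command([
  [85, [30, -50, 0], -0.168],
  [85, [55, -100, 0], -0.168],
  [85, [85, -150, 0], -0.168],
  [85, [110, -195, 0], -0.168],
])

```text
t: 1.65
eef_pos: [0.5277, -0.0797, 0.3403]
tool_rot: [0.0, 0.998, 0.068, 0.0]
contact_force: [0.9, -0.2, 0.5]
gripper_width: 0.995
```

```bash
python3 - <<'E'
from h import *
st()
m=camera_model('wrist');w=read_camera('wrist');cv2.imwrite('pics/w1.png',w)
m2=camera_model('wrist')
for n,p in dict(top=(0,0,252),toppx=(25,0,252),topmx=(-25,0,252),nutp=(55,0,152),nutm=(-55,0,152),bare=(0,175,18),c1=(110,255,18),c2=(-110,255,18)).items(): print(n,proj(m2,d2w(p),True).round(1))
cv2.imwrite('pics/s1.png',read_camera('scene'))
E
```

```text
t 1.65 pos [ 0.5277 -0.0797  0.3403] dolly [  1.4  62.2 340.3] F [ 0.85 -0.21  0.53] w 0.995 q [ 0.52  0.21 -0.57  1.74  0.12  1.22  0.06]
top [247.1 280. ]
toppx [276.1 279.9]
topmx [218.2 279.6]
nutp [295.6 231. ]
nutm [201.8 230.7]
bare [249.8  82.3]
c1 [323.3  33.6]
c2 [176.9  33.6]
```

View pics/w1.png

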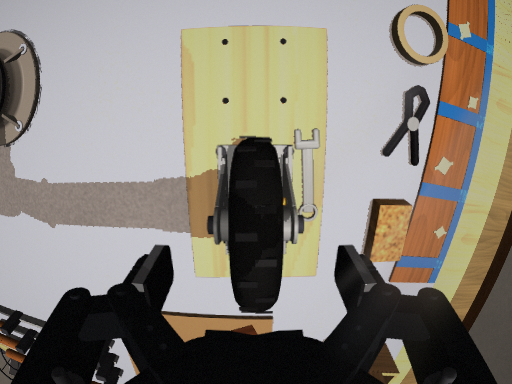

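```bash
python3 - <<'E'
from h import *
st()
m=camera_model('wrist');w=read_camera('wrist');cv2.imwrite('pics/w2.png',w)
m2=camera_model('wrist'); print(np.abs(m['t']-m2['t']).max())
for n,p in dict(top=(0,0,252),nutp=(55,0,152),nutm=(-55,0,152),bare=(0,175,18),c1=(110,255,18),c2=(-110,255,18),c3=(110,-165,18),c4=(-110,-165,18)).items(): print(n,proj(m,d2w(p),True).round(1))
crop(w,170,20,340,290,3,'pics/w2c.png')
crop(w,180,120,330,250,5,'pics/w2d.png')
hsv=cv2.cvtColor(w,cv2.COLOR_BGR2HSV)
E
```

```text
t 1.75 pos [ 0.5288 -0.0749  0.3404] dolly [  3.2  66.8 340.4] F [-0.42 -0.56  0.23] w 0.995 q [ 0.52  0.21 -0.57  1.74  0.12  1.22  0.06]
0.002038433005623591
top [249.3 277.5]
nutp [297.5 228.9]
nutm [203.3 228.5]
bare [251.4  80.4]
c1 [324.9  31.9]
c2 [178.5  31.6]
c3 [311.2 279.5]
c4 [190.9 279. ]
```

View pics/w2c.png

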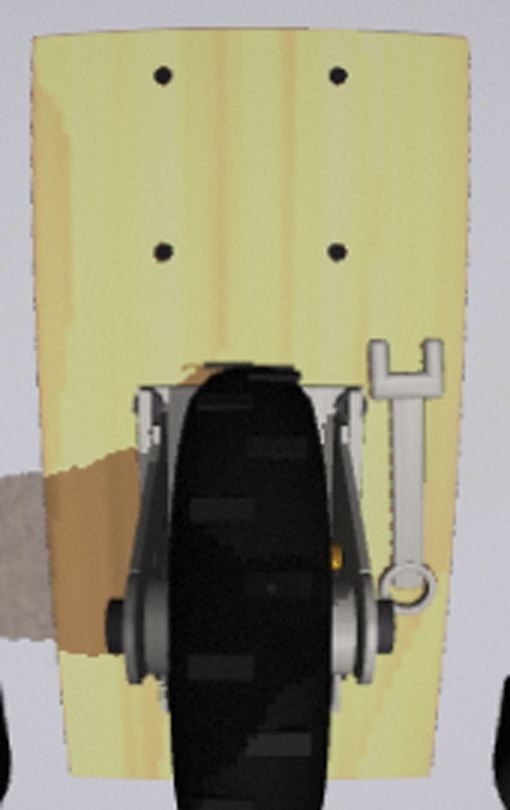

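View pics/w2d.png

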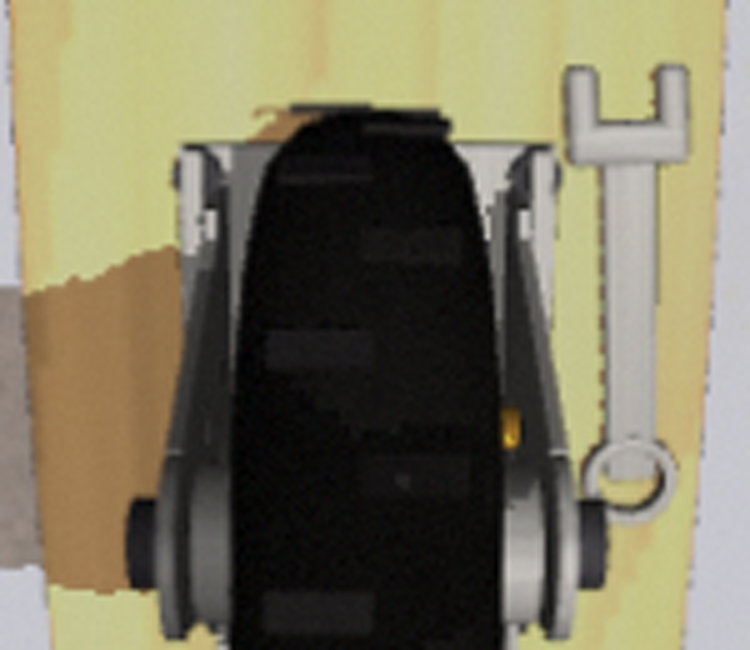

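```bash
sed -i 's/0.535,-0.1415/0.5375,-0.1415/' h.py; python3 - <<'E'
from h import *
m=camera_model('wrist')
c,d=ray(m,282.3,205.5,True); C=w2d(c); Dd=RD.T@d
for x in (28,31,34,37):
    p=C+Dd*(x-C[0])/Dd[0]; print(x,p.round(1),np.hypot(p[1],p[2]-152), 'ang', np.degrees(np.arctan2(-p[1],p[2]-152)))
# angle for each theta
for th in range(-180,0,15):
    t=np.radians(th); print(th, proj(m,d2w([35,-42*np.sin(t),152+42*np.cos(t)]),True).round(1))
plan(d2w([0,63,300]),YAW);st()
E
```

```text
28 [ 28.   38.3 185.6] 50.94494182472448 ang -48.804014781456026
31 [ 31.   27.6 156.5] 27.9117167895241 ang -80.79113476385356
34 [ 34.   16.8 127.4] 29.789273810443852 ang -145.73994969415472
37 [37.   6.  98.3] 54.040705006222396 ang -173.63851152186177
-180 [281.4 213. ]
-165 [281.8 205.5]
-150 [282.4 199. ]
-135 [283.1 194.1]
-120 [283.9 191. ]
-105 [284.9 190.2]
-90 [285.9 191.9]
-75 [286.9 196.2]
-60 [287.8 203.1]
-45 [288.4 212. ]
-30 [288.8 222.4]
-15 [288.8 233.1]
shift [ 0.9  0.9 40.1] roll 0.0
t 1.80 pos [ 0.5277 -0.0784  0.3401] dolly [ -0.9  63.9 340.1] F [ 0.07 -1.68 -0.67] w 0.993 q [ 0.52  0.21 -0.57  1.74  0.12  1.22  0.06]
```

arm_command([
  [85, [1, 1, 50], 0],
  [85, [1, 1, 100], 0],
  [85, [1, 1, 137], 0],
  [85, [1, 1, 137], 0],
  [40, [1, 1, 137], 0],
  [40, [1, 1, 137], 0],
  [40, [1, 1, 137], 0],
  [40, [1, 1, 137], 0],
], squeeze=30)

```text
t: 2.8
eef_pos: [0.5297, -0.0825, 0.2052]
tool_rot: [0.001, 0.998, 0.068, 0.002]
contact_force: [1.7, 0.0, 7.1]
gripper_width: 0.584
```

```bash
python3 - <<'E'
from h import *
st()
E
```

```text
t 2.80 pos [ 0.5297 -0.0825  0.2052] dolly [  0.5  59.5 205.2] F [1.69 0.05 7.15] w 0.584 q [ 0.49  0.35 -0.55  1.91  0.22  0.94 -0.03]
```

arm_command([
  [40, [0, 13, -12], 0],
  [40, [0, 29, -20], 0],
  [40, [0, 46, -25], 0],
  [40, [0, 63, -26], 0],
  [40, [0, 81, -23], 0],
  [40, [0, 97, -17], 0],
  [40, [0, 112, -7], 0],
  [40, [0, 121, 2], 0],
])

```text
t: 3.8
eef_pos: [0.5468, -0.2017, 0.2032]
tool_rot: [-0.0, 0.998, 0.068, 0.003]
contact_force: [4.0, 2.1, 8.4]
gripper_width: 0.584
```

```bash
python3 - <<'E'
from h import *
st()
cv2.imwrite('pics/s2.png',crop(read_camera('scene'),150,140,320,260,4.6,'pics/s2w.png') or np.zeros((2,2,3)))
st()
E
```

```text
t 3.80 pos [ 0.5468 -0.2017  0.2032] dolly [  0.8 -60.9 203.2] F [3.98 2.1  8.42] w 0.584 q [ 0.63  0.42 -0.49  1.8   0.23  0.97  0.18]
t 3.85 pos [ 0.547  -0.2027  0.2021] dolly [  0.8 -62.  202.1] F [7.15 0.37 3.58] w 0.587 q [ 0.63  0.42 -0.49  1.8   0.23  0.97  0.18][ WARN:0@2.102] global loadsave.cpp:1063 imwrite_ Unsupported depth image for selected encoder is fallbacked to CV_8U.
```

View pics/s2w.png

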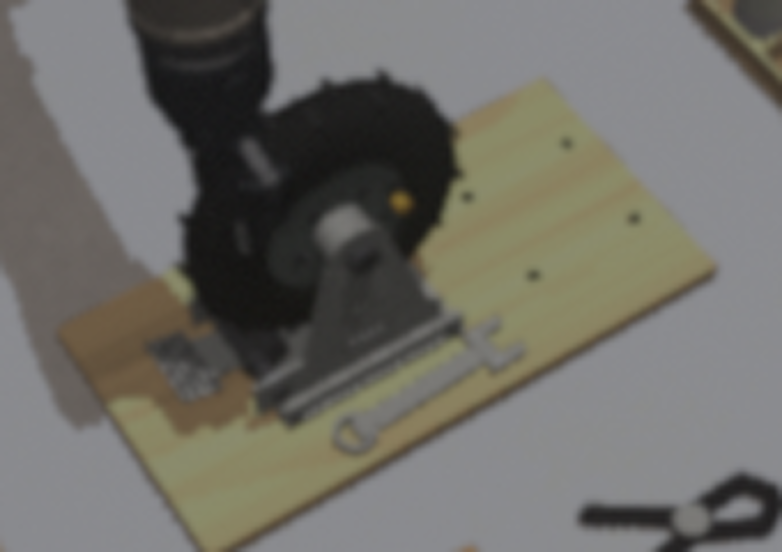

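```bash
cat >> h.py <<'E'
def valve_scene(name,x=37):
    im=read_camera('scene'); cv2.imwrite(name,im); m=camera_model('scene')
    hsv=cv2.cvtColor(im,cv2.COLOR_BGR2HSV); k=cv2.inRange(hsv,(15,140,60),(30,255,255)); 
    # hub region
    h=proj(m,d2w([37,0,152])); mm=np.zeros_like(k); cv2.circle(mm,tuple(int(v) for v in h),22,255,-1)
    ys,xs=np.nonzero(k&mm); print('n',len(xs))
    if len(xs)==0: return
    u,v=xs.mean(),ys.mean(); c,d=ray(m,u,v); C=w2d(c); D=RD.T@d; p=C+D*(x-C[0])/D[0]
    print('valve px',u,v,'hubpx',h.round(1),'dolly',p.round(1),'r',np.hypot(p[1],p[2]-152).round(1),'ang',np.degrees(np.arctan2(-p[1],p[2]-152)).round(1))
E
python3 - <<'E'
from h import *
valve_scene('pics/s3.png'); st()
m=camera_model('scene')
for n,p in dict(nut=(55,0,152),c1=(110,255,18),c2=(-110,255,18),c3=(110,-165,18),c4=(-110,-165,18)).items(): print(n,((proj(m,d2w(p))-[150,140])*4.6).round(0))
E
```

```text
n 10
valve px 236.7 183.3 hubpx [225.9 192.9] dolly [ 37.   38.6 170.3] r 42.7 ang -64.6
t 3.90 pos [ 0.5469 -0.2025  0.2024] dolly [  0.8 -61.7 202.4] F [ 7.94 -0.43 -0.57] w 0.581 q [ 0.63  0.42 -0.49  1.8   0.23  0.97  0.18]
nut [364. 262.]
c1 [716. 264.]
c2 [541.  73.]
c3 [204. 555.]
c4 [ 51. 324.]
```

arm_command([
  [85, [0, 0, 0], 0],
  [85, [0, 0, 0], 0],
  [85, [0, 0, -1], 0],
  [85, [0, -28, -22], 0],
  [85, [0, -62, -29], 0],
  [85, [0, -90, -24], 0],
  [85, [0, -106, -15], 0],
  [85, [0, -106, -15], 0],
])

```text
t: 4.9
eef_pos: [0.5294, -0.0966, 0.2154]
tool_rot: [-0.0, 0.998, 0.068, -0.001]
contact_force: [0.4, 0.1, -0.0]
gripper_width: 0.994
```

```bash
python3 - <<'E'
from h import *
st()
valve_scene('pics/s4.png'); st()
E
```

```text
t 4.90 pos [ 0.5294 -0.0966  0.2154] dolly [ -1.7  45.6 215.4] F [ 0.41  0.13 -0.01] w 0.994 q [ 0.51  0.34 -0.54  1.89  0.21  0.97  0.01]
n 7
valve px 236.85714285714286 183.28571428571428 hubpx [225.9 192.9] dolly [ 37.   39.1 170. ] r 43.1 ang -65.3
t 4.95 pos [ 0.5298 -0.0979  0.2158] dolly [ -1.5  44.3 215.8] F [-0.41 -0.68  0.32] w 0.991 q [ 0.51  0.34 -0.54  1.89  0.21  0.97  0.01]
```

arm_command([
  [40, [1, 0, 0], 0],
  [40, [1, 0, 0], 0],
  [40, [1, 0, 0], 0],
  [40, [1, 16, -8], 0],
  [40, [1, 33, -13], 0],
  [40, [1, 51, -13], 0],
  [40, [1, 69, -10], 0],
  [40, [1, 85, -2], 0],
])

```text
t: 5.95
eef_pos: [0.5437, -0.18, 0.2195]
tool_rot: [-0.001, 0.998, 0.068, 0.001]
contact_force: [1.4, 4.4, 5.4]
gripper_width: 0.581
```

```bash
python3 - <<'E'
from h import *
st()
m=camera_model('wrist');w=read_camera('wrist');cv2.imwrite('pics/w5.png',w)
valve_scene('pics/s5.png'); st()
crop(cv2.imread('pics/s5.png'),190,150,270,220,9,'pics/s5c.png')
E
```

```text
t 5.95 pos [ 0.5437 -0.18    0.2195] dolly [  0.7 -38.9 219.5] F [1.4  4.43 5.43] w 0.581 q [ 0.61  0.38 -0.5   1.81  0.21  1.    0.16]
n 11
valve px 228.54545454545453 181.63636363636363 hubpx [225.9 192.9] dolly [ 37.   11.9 197.2] r 46.7 ang -14.7
t 6.05 pos [ 0.5439 -0.1818  0.2185] dolly [  0.7 -40.8 218.5] F [ 5.08  0.76 -0.62] w 0.581 q [ 0.61  0.39 -0.5   1.81  0.22  1.    0.16]
```

View pics/w5.png

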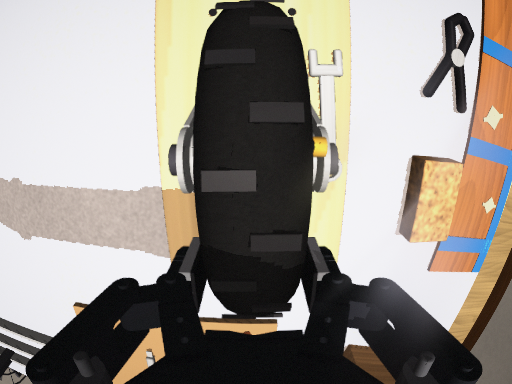

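View pics/s5c.png

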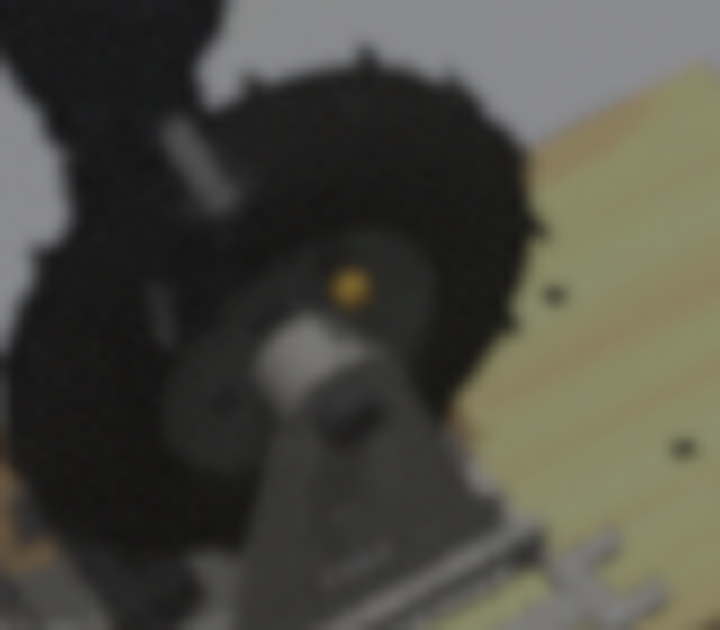

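```bash
cat >> h.py <<'E'
def valve_wrist(name):
    m=camera_model('wrist'); im=read_camera('wrist'); cv2.imwrite(name,im)
    hsv=cv2.cvtColor(im,cv2.COLOR_BGR2HSV); k=cv2.inRange(hsv,(15,170,80),(28,255,255))
    h=proj(m,d2w([32,0,152+42]),True); mm=np.zeros_like(k); cv2.circle(mm,tuple(int(v) for v in h),40,255,-1)
    n,lab,s,cen=cv2.connectedComponentsWithStats(k&mm)
    if n<2: print('no valve'); return
    for i in range(1,n):
        if s[i,4]>15:
            u,v=cen[i]; print('blob',s[i],cen[i].round(1))
            tt=np.radians(np.arange(-100,60,.5)); 
            pr=np.array([proj(m,d2w([32,-42*np.sin(t),152+42*np.cos(t)]),True) for t in tt]); e=np.linalg.norm(pr-[u,v],axis=1); j=e.argmin(); print(' ang',np.degrees(tt[j]).round(1),'err',e[j].round(1),'v-only',np.degrees(tt[np.abs(pr[:,1]-v).argmin()]).round(1))
    print('nuts pred',proj(m,d2w([55,0,152]),True).round(1),proj(m,d2w([-55,0,152]),True).round(1))
E
python3 - <<'E'
from h import *
valve_wrist('pics/w6.png');st()
crop(cv2.imread('pics/w6.png'),150,90,360,240,3.5,'pics/w6c.png')
E
```

```text
blob [313 136  14   7  74] [319.4 138.5]
 ang -24.5 err 6.9 v-only -24.5
blob [313 149  10   6  42] [317.2 151.9]
 ang -15.0 err 4.2 v-only -15.0
nuts pred [333.9 157.5] [170.2 158.5]
t 6.10 pos [ 0.5439 -0.1817  0.2186] dolly [  0.7 -40.7 218.6] F [ 5.92 -0.29 -2.19] w 0.579 q [ 0.61  0.39 -0.5   1.81  0.22  1.    0.16]
```

View pics/w6c.png

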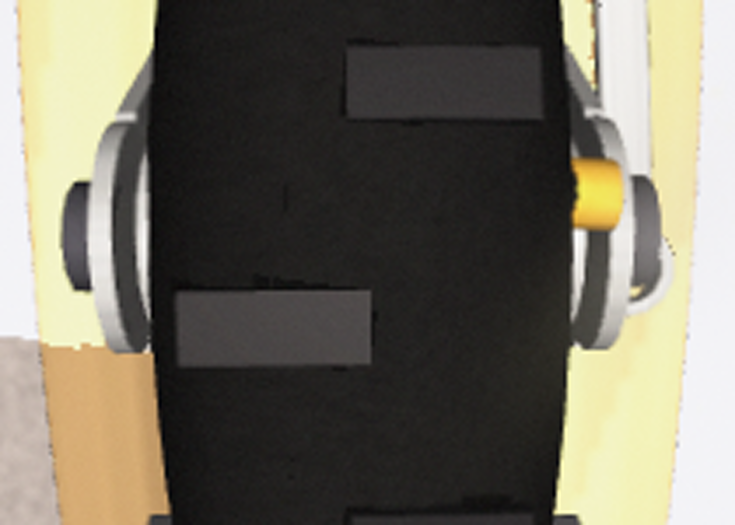

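arm_command([
  [40, [0, 5, 3], 0],
  [40, [0, 10, 7], 0],
  [40, [0, 14, 11], 0],
  [40, [0, 18, 15], 0],
  [40, [0, 18, 15], 0],
])

```text
t: 6.72
eef_pos: [0.5465, -0.1994, 0.2046]
tool_rot: [0.0, 0.998, 0.068, 0.002]
contact_force: [3.0, 0.8, 4.7]
gripper_width: 0.584
```

```bash
python3 - <<'E'
from h import *
st();valve_wrist('pics/w7.png')
valve_scene('pics/s7.png'); st()
crop(cv2.imread('pics/w7.png'),150,70,360,220,3.5,'pics/w7c.png')
crop(cv2.imread('pics/s7.png'),190,150,270,220,9,'pics/s7c.png')
E
```

```text
t 6.72 pos [ 0.5465 -0.1994  0.2046] dolly [  0.8 -58.6 204.6] F [3.03 0.78 4.67] w 0.584 q [ 0.63  0.41 -0.49  1.8   0.23  0.98  0.18]
blob [323 124  13   8  88] [328.5 127.2]
 ang -10.0 err 8.4 v-only -10.0
blob [323 139   8   7  37] [325.6 142. ]
 ang -0.5 err 5.7 v-only -0.5
nuts pred [341.1 133.6] [162.2 134.7]
n 10
valve px 225.5 182.2 hubpx [225.9 192.9] dolly [ 37.    1.8 201.6] r 49.7 ang -2.1
t 6.83 pos [ 0.5465 -0.1994  0.2046] dolly [  0.8 -58.6 204.6] F [4.45 0.5  6.04] w 0.581 q [ 0.63  0.41 -0.49  1.8   0.23  0.98  0.18]
```

View pics/w7c.png

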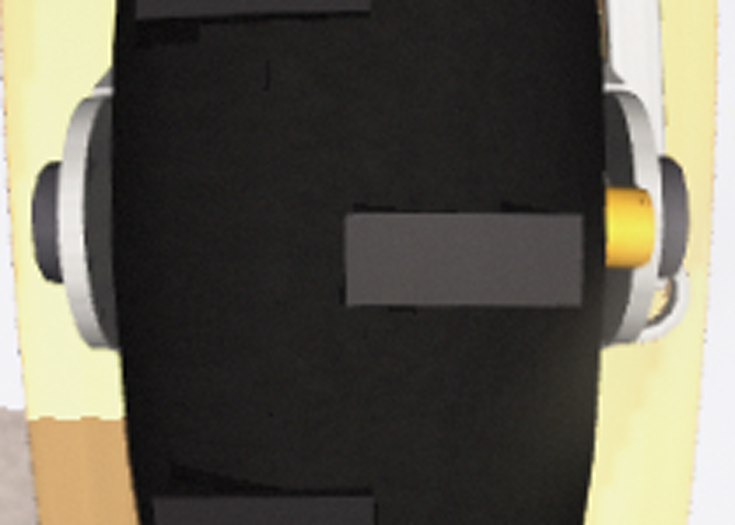

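View pics/s7c.png

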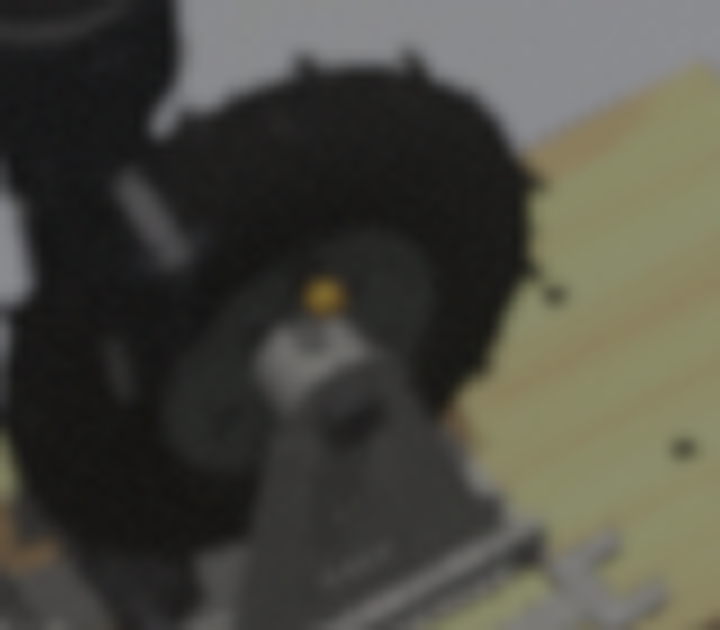

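arm_command([
  [40, [0, 1.5, 1.5], 0],
  [40, [0, 3, 3.5], 0],
  [40, [0, 3, 3.5], 0],
  [85, [0, 3, 3.5], 0],
  [85, [0, 3, 3.5], 0],
  [85, [0, 3, 3.5], 0],
  [85, [0, 3, -20], 0],
  [85, [0, 3, -60], 0],
])

```text
t: 7.82
eef_pos: [0.544, -0.2022, 0.2623]
tool_rot: [-0.001, 0.998, 0.067, -0.002]
contact_force: [-0.1, -0.4, -0.3]
gripper_width: 0.996
```

```bash
python3 - <<'E'
from h import *
st();valve_wrist('pics/w8.png')
valve_scene('pics/s8.png'); st()
crop(cv2.imread('pics/w8.png'),150,90,360,240,3.5,'pics/w8c.png')
plan(d2w([0,-45,300]),YAW)
E
```

```text
t 7.83 pos [ 0.544  -0.2022  0.2623] dolly [ -2.1 -61.  262.3] F [-0.14 -0.4  -0.31] w 0.996 q [ 0.65  0.36 -0.5   1.74  0.19  1.1   0.22]
blob [305 116  12  17 156] [311.  123.8]
 ang -2.5 err 5.4 v-only -2.5
nuts pred [325.  122.7] [187.6 123.2]
n 7
valve px 225.0 182.71428571428572 hubpx [225.9 192.9] dolly [3.700e+01 1.000e-01 2.005e+02] r 48.5 ang -0.1
t 7.92 pos [ 0.5475 -0.2026  0.2674] dolly [  1.3 -61.9 267.4] F [ 0.49  0.57 -0.42] w 0.993 q [ 0.65  0.35 -0.5   1.74  0.19  1.1   0.22]
shift [ -1.2 -16.8 -32.6] roll -0.006
```

View pics/w8c.png

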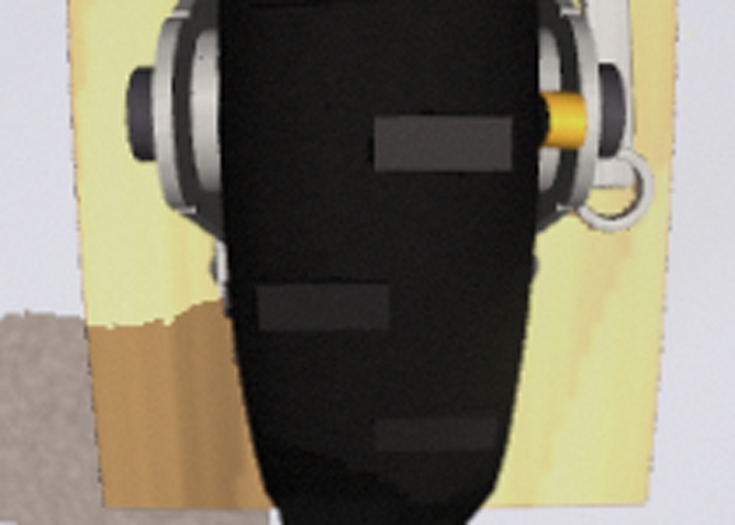

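```bash
python3 - <<'E'
from h import *
st();plan(d2w([0,-175,300]),YAW-np.pi/2,2*np.pi);plan(d2w([0,-175,150]),YAW-np.pi/2,2*np.pi)
E
```

```text
t 7.92 pos [ 0.5475 -0.2026  0.2674] dolly [  1.3 -61.9 267.4] F [ 0.49  0.57 -0.42] w 0.993 q [ 0.65  0.35 -0.5   1.74  0.19  1.1   0.22]
shift [ -0.5 113.2 -32.3] roll 1.565
shift [ -1.4 112.8 117.7] roll 1.565
```

arm_command([
  [85, [0, 0, -33], 0],
  [85, [0, 20, -40], 0.18],
  [85, [0, 40, -40], 0.36],
  [85, [0, 60, -40], 0.54],
  [85, [0, 80, -40], 0.72],
  [85, [0, 100, -40], 0.9],
  [85, [0, 113, -40], 1.08],
  [85, [0, 113, -40], 1.26],
])

```text
t: 8.93
eef_pos: [0.5598, -0.3157, 0.3021]
tool_rot: [0.0, 0.844, -0.537, -0.001]
contact_force: [-0.3, -0.1, 0.4]
gripper_width: 0.993
```

arm_command([
  [85, [0, 0, 0], 0.18],
  [85, [0, 0, 0], 0.305],
  [85, [0, 0, 40], 0.305],
  [85, [0, 0, 40], 0.305],
])

```text
t: 9.43
eef_pos: [0.5583, -0.3133, 0.2596]
tool_rot: [0.001, 0.755, -0.656, -0.004]
contact_force: [-0.8, 0.7, 0.6]
gripper_width: 0.997
```

```bash
python3 - <<'E'
from h import *
st();m=camera_model('wrist');w=read_camera('wrist');cv2.imwrite('pics/w9.png',w);cv2.imwrite('pics/s9.png',read_camera('scene'))
st()
for p in [(0,-114,70),(28,-114,70),(-28,-114,70),(0,-165,18),(110,-165,18),(-110,-165,18)]: print(p,proj(m,d2w(p),True).round(0))
plan(d2w([0,-175,150]),YAW-np.pi/2,2*np.pi)
crop(cv2.imread('pics/s9.png'),130,100,290,220,5,'pics/s9c.png')
E
```

```text
t 9.43 pos [ 0.5583 -0.3133  0.2596] dolly [  -3.5 -173.   259.6] F [-0.76  0.72  0.59] w 0.997 q [ 0.54  0.42 -0.17  1.62  0.08  1.12 -1.08]
t 9.53 pos [ 0.5605 -0.3142  0.2634] dolly [  -1.5 -174.2  263.4] F [0.07 0.42 0.57] w 0.995 q [ 0.54  0.42 -0.17  1.61  0.08  1.12 -1.08]
(0, -114, 70) [200. 168.]
(28, -114, 70) [199. 143.]
(-28, -114, 70) [201. 193.]
(0, -165, 18) [247. 158.]
(110, -165, 18) [247.  70.]
(-110, -165, 18) [248. 237.]
shift [  0.8  -1.6 113.4] roll 0.0
```

View pics/w9.png

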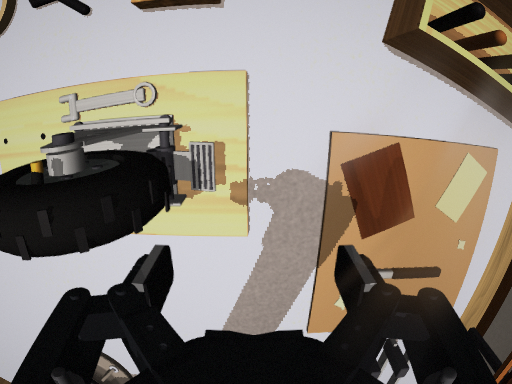

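View pics/s9c.png

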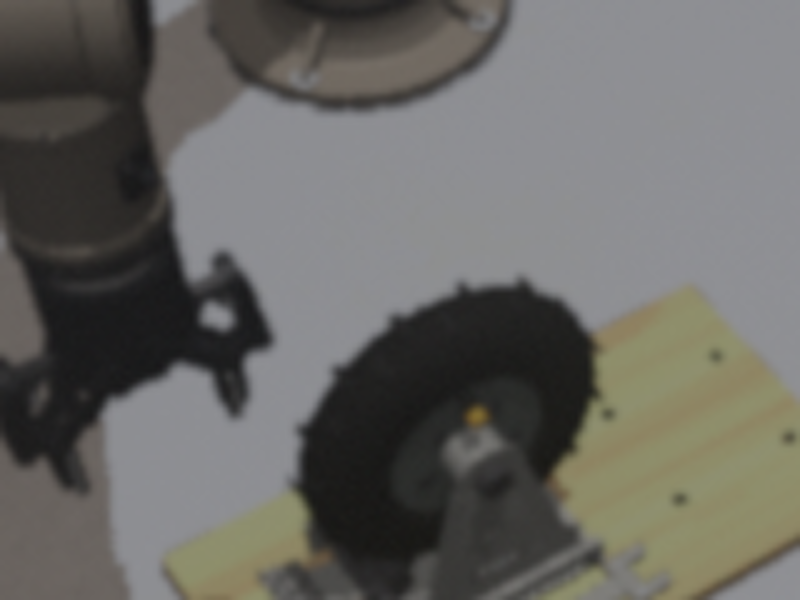

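arm_command([
  [85, [3, -1, 50], 0],
  [85, [3, -1, 100], 0],
  [85, [3, -1, 150], 0],
  [85, [3, -1, 160], 0],
  [85, [3, -1, 170], 0],
])

```text
t: 10.15
eef_pos: [0.5636, -0.3178, 0.0951]
tool_rot: [-0.0, 0.755, -0.656, 0.002]
contact_force: [-0.3, -0.4, 0.5]
gripper_width: 0.99
```

```bash
python3 - <<'E'
from h import *
st();w=read_camera('wrist');cv2.imwrite('pics/w10.png',w);cv2.imwrite('pics/s10.png',read_camera('scene'))
st()
crop(cv2.imread('pics/s10.png'),140,120,270,220,6,'pics/s10c.png')
E
```

```text
t 10.15 pos [ 0.5636 -0.3178  0.0951] dolly [   1.1 -178.2   95.1] F [-0.31 -0.42  0.47] w 0.99 q [ 0.53  0.6  -0.16  1.74  0.12  0.81 -1.11]
t 10.25 pos [ 0.5629 -0.3175  0.0945] dolly [   0.5 -177.8   94.5] F [ 0.35  0.28 -0.66] w 0.993 q [ 0.53  0.6  -0.16  1.74  0.12  0.81 -1.11]
```

View pics/w10.png

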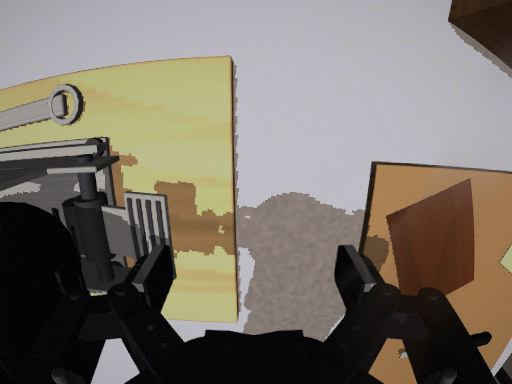

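View pics/s10c.png

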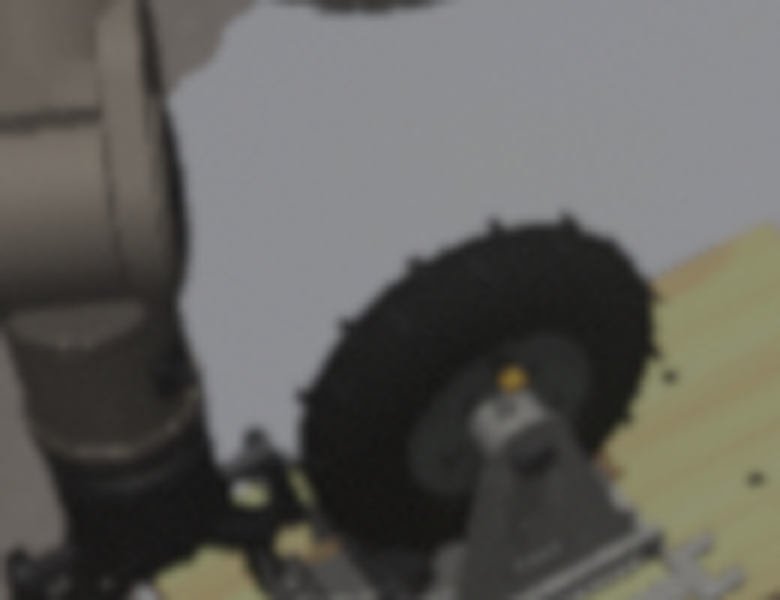

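arm_command([
  [85, [-1, 0, 6], 0],
  [85, [-1, 0, 12], 0],
  [85, [-1, 0, 18], 0],
  [85, [-1, 0, 24], 0],
  [85, [-1, 0, 24], 0],
])

```text
t: 10.88
eef_pos: [0.5618, -0.3165, 0.0691]
tool_rot: [0.0, 0.755, -0.656, 0.0]
contact_force: [-0.5, 0.4, 0.7]
gripper_width: 0.995
```

```bash
python3 - <<'E'
from h import *
st()
E
```

```text
t 10.88 pos [ 0.5618 -0.3165  0.0691] dolly [  -0.5 -176.7   69.1] F [-0.47  0.38  0.68] w 0.995 q [ 0.53  0.64 -0.15  1.75  0.13  0.76 -1.12]
```

```bash
python3 - <<'E'
from h import *
w=read_camera('wrist');cv2.imwrite('pics/w11.png',w);m=camera_model('wrist')
crop(w,60,170,260,320,4,'pics/w11c.png')
st()
for z in (75,65,55): print(z,[proj(m,d2w((x,-129,z)),True).round(0) for x in (28,0,-28)])
E
```

```text
t 10.93 pos [ 0.5617 -0.316   0.0691] dolly [  -0.5 -176.2   69.1] F [ 0.01 -0.01  0.39] w 0.998 q [ 0.53  0.64 -0.15  1.75  0.13  0.76 -1.12]
75 [array([148., 217.]), array([157., 269.]), array([165., 313.])]
65 [array([155., 209.]), array([162., 259.]), array([169., 301.])]
55 [array([161., 202.]), array([167., 250.]), array([173., 291.])]
```

View pics/w11c.png

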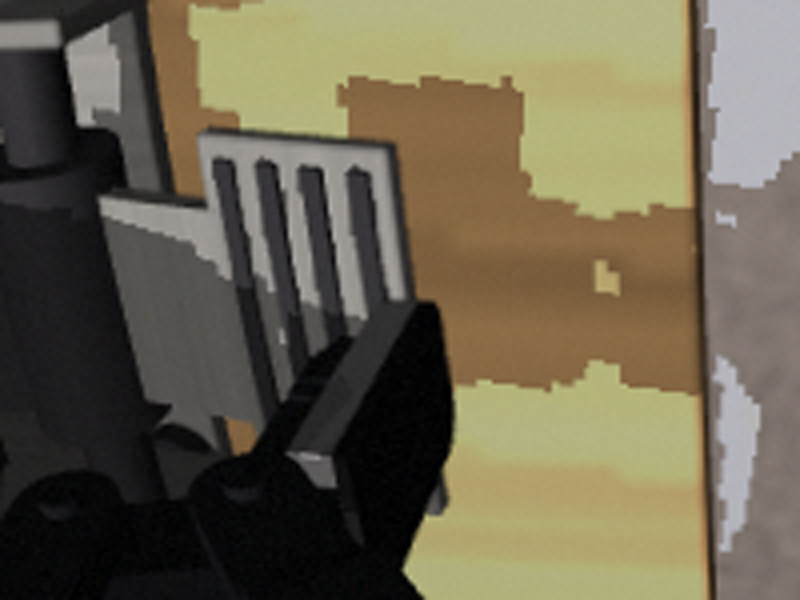

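arm_command([
  [85, [0, 0, 5], 0],
  [85, [0, 0, 9], 0],
  [85, [0, 0, 12], 0],
])

```text
t: 11.3
eef_pos: [0.562, -0.317, 0.0574]
tool_rot: [0.0, 0.755, -0.656, 0.001]
contact_force: [-0.8, -3.3, 4.0]
gripper_width: 0.99
```

```bash
python3 - <<'E'
from h import *
st()
w=read_camera('wrist');cv2.imwrite('pics/w12.png',w);m=camera_model('wrist')
crop(w,60,170,260,320,4,'pics/w12c.png')
st()
E
```

```text
t 11.30 pos [ 0.562  -0.317   0.0574] dolly [  -0.4 -177.2   57.4] F [-0.84 -3.33  3.99] w 0.99 q [ 0.53  0.65 -0.15  1.76  0.14  0.74 -1.13]
t 11.35 pos [ 0.5619 -0.3167  0.057 ] dolly [  -0.4 -176.9   57. ] F [ 1.26 -3.18  3.41] w 0.995 q [ 0.53  0.65 -0.15  1.76  0.14  0.74 -1.13]
```

View pics/w12c.png

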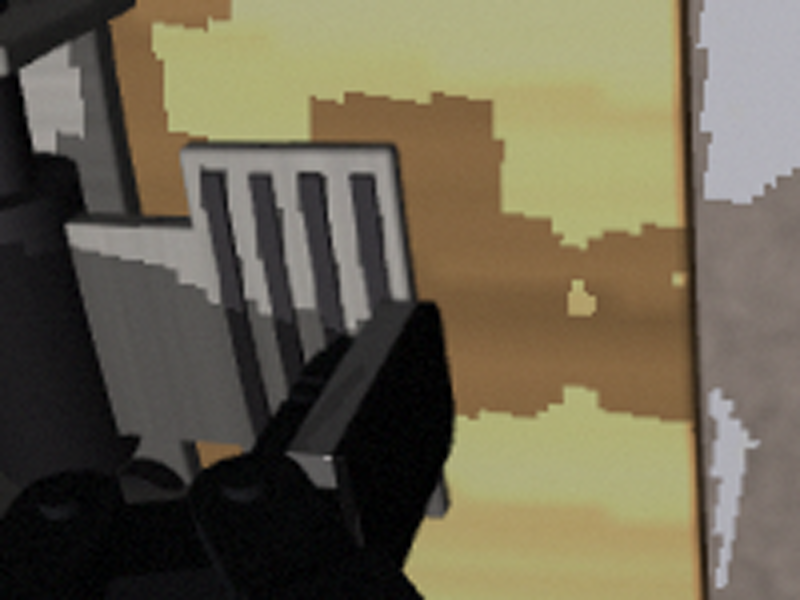

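```bash
python3 - <<'E'
from h import *
valve_scene('pics/s12.png'); crop(cv2.imread('pics/s12.png'),150,150,250,230,7.5,'pics/s12c.png')
E
```

```text
n 6
valve px 225.0 182.5 hubpx [225.9 192.9] dolly [3.700e+01 1.000e-01 2.015e+02] r 49.5 ang -0.2
```

View pics/s12c.png

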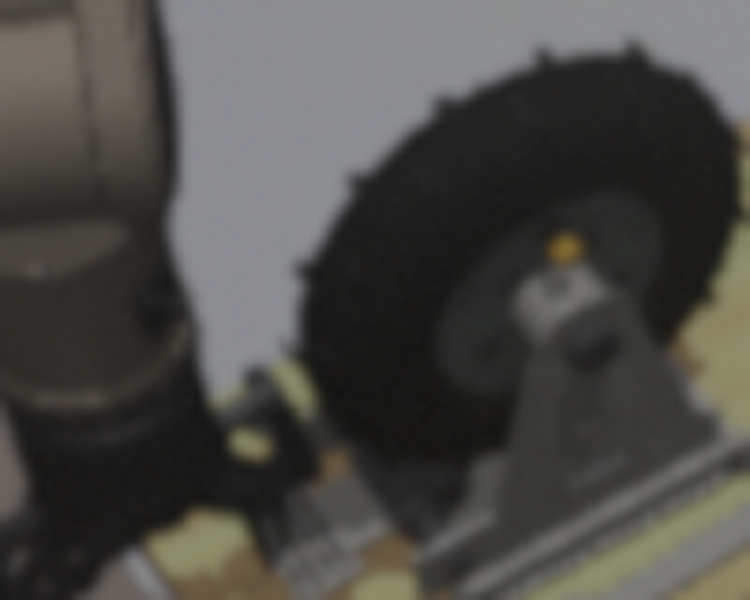

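View pics/w12.png

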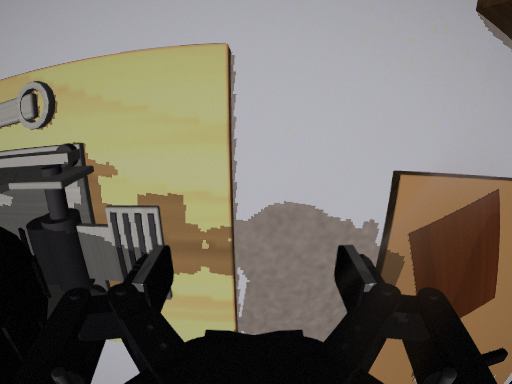

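arm_command([
  [85, [-1, 0, 3], 0],
  [85, [-2, 0, 6], 0],
  [85, [-2, 0, 9], 0],
  [85, [-2, 0, 9], 0],
])

```text
t: 11.9
eef_pos: [0.5617, -0.3137, 0.048]
tool_rot: [-0.0, 0.755, -0.656, -0.0]
contact_force: [1.3, -3.2, 2.6]
gripper_width: 0.995
```

```bash
python3 - <<'E'
from h import *
st()
w=read_camera('wrist');cv2.imwrite('pics/w13.png',w);m=camera_model('wrist')
crop(w,60,170,260,320,4,'pics/w13c.png')
st()
E
```

```text
t 11.90 pos [ 0.5617 -0.3137  0.048 ] dolly [  -0.2 -173.9   48. ] F [ 1.25 -3.2   2.6 ] w 0.995 q [ 0.52  0.66 -0.15  1.76  0.14  0.73 -1.13]
t 11.95 pos [ 0.5616 -0.3135  0.048 ] dolly [  -0.3 -173.7   48. ] F [ 1.23 -3.22  1.84] w 0.997 q [ 0.52  0.66 -0.15  1.76  0.14  0.73 -1.13]
```

View pics/w13c.png

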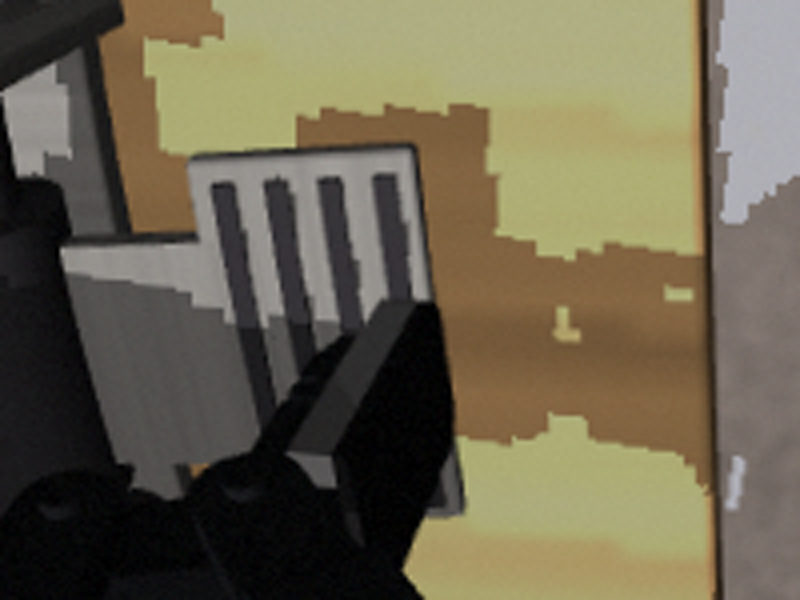

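arm_command([
  [85, [0, 0, 3], 0],
  [85, [0, 0, 6], 0],
  [85, [0, 0, 6], 0],
])

```text
t: 12.32
eef_pos: [0.5615, -0.3127, 0.0418]
tool_rot: [-0.0, 0.755, -0.655, -0.001]
contact_force: [-0.3, 1.4, 1.8]
gripper_width: 0.996
```

arm_command([
  [85, [0, 0, 3], 0],
  [85, [0, 0, 6], 0],
  [85, [0, 0, 6], 0],
])

```text
t: 12.7
eef_pos: [0.5618, -0.3128, 0.0366]
tool_rot: [-0.0, 0.755, -0.655, -0.0]
contact_force: [0.0, 1.6, 5.5]
gripper_width: 0.993
```

```bash
python3 - <<'E'
from h import *
st()
E
```

```text
t 12.70 pos [ 0.5618 -0.3128  0.0366] dolly [   0.  -173.    36.6] F [0.04 1.61 5.49] w 0.993 q [ 0.52  0.68 -0.15  1.77  0.14  0.71 -1.13]
```

arm_command([
  [85, [0, 0, 2], 0],
  [85, [0, 0, 4], 0],
  [85, [0, 0, 4], 0],
])

```text
t: 13.08
eef_pos: [0.5621, -0.3128, 0.0334]
tool_rot: [-0.001, 0.755, -0.655, -0.0]
contact_force: [-1.8, 3.3, 11.7]
gripper_width: 0.995
```

arm_command([
  [85, [0, 0, 2], 0],
  [85, [0, 0, 4], 0],
  [85, [0, 0, 4], 0],
])

```text
t: 13.45
eef_pos: [0.5627, -0.3131, 0.0301]
tool_rot: [-0.001, 0.755, -0.655, 0.0]
contact_force: [-2.0, 3.1, 17.8]
gripper_width: 0.995
```

```bash
python3 - <<'E'
from h import *
st()
w=read_camera('wrist');cv2.imwrite('pics/w14.png',w)
valve_scene('pics/s14.png'); crop(cv2.imread('pics/s14.png'),150,150,250,230,7.5,'pics/s14c.png')
E
```

```text
t 13.45 pos [ 0.5627 -0.3131  0.0301] dolly [   0.9 -173.5   30.1] F [-2.04  3.12 17.79] w 0.995 q [ 0.52  0.69 -0.15  1.77  0.14  0.7  -1.14]
n 6
valve px 225.0 182.5 hubpx [225.9 192.9] dolly [3.700e+01 1.000e-01 2.015e+02] r 49.5 ang -0.2
```

View pics/w14.png

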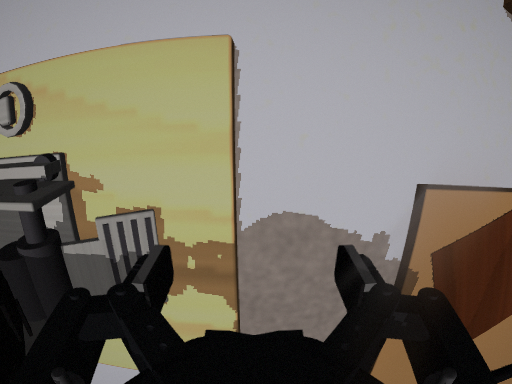

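View pics/s14c.png

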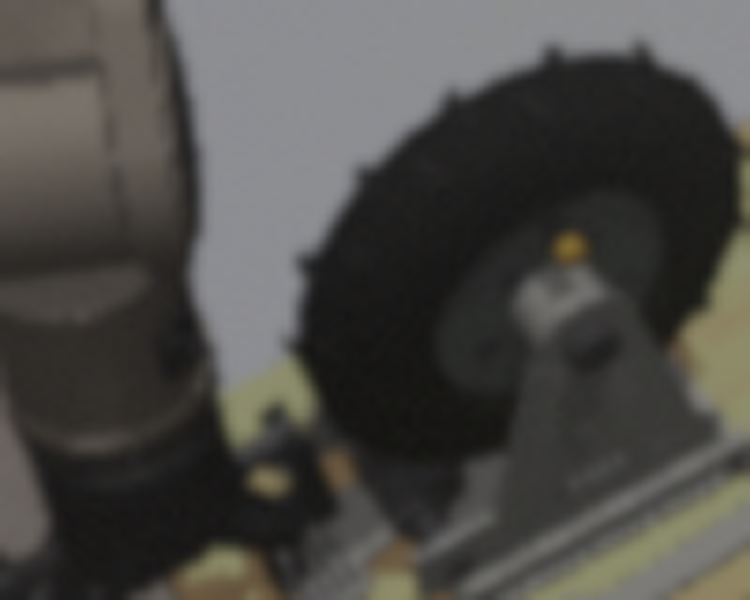

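arm_command([
  [85, [0, 0, 2], 0],
  [85, [0, 0, 4], 0],
  [85, [0, 0, 4], 0],
  [85, [0, 0, 4], 0],
])

```text
t: 14.05
eef_pos: [0.5622, -0.314, 0.0247]
tool_rot: [-0.0, 0.755, -0.656, 0.0]
contact_force: [-0.3, 1.0, 7.8]
gripper_width: 0.996
```

```bash
python3 - <<'E'
from h import *
st()
w=read_camera('wrist');cv2.imwrite('pics/w15.png',w);m=camera_model('wrist')
crop(w,40,170,240,320,4,'pics/w15c.png')
for z in (40,35,30,25): print(z,proj(m,d2w((28,-131,z)),True).round(1),proj(m,d2w((28,-101,z)),True).round(1))
E
```

```text
t 14.05 pos [ 0.5622 -0.314   0.0247] dolly [   0.2 -174.3   24.7] F [-0.25  1.01  7.8 ] w 0.996 q [ 0.52  0.7  -0.14  1.77  0.15  0.69 -1.14]
40 [150.2 227.1] [ 90.4 224.9]
35 [153.8 222.4] [ 95.4 220.6]
30 [157.1 218. ] [100.1 216.6]
25 [160.2 213.9] [104.5 212.7]
```

View pics/w15c.png

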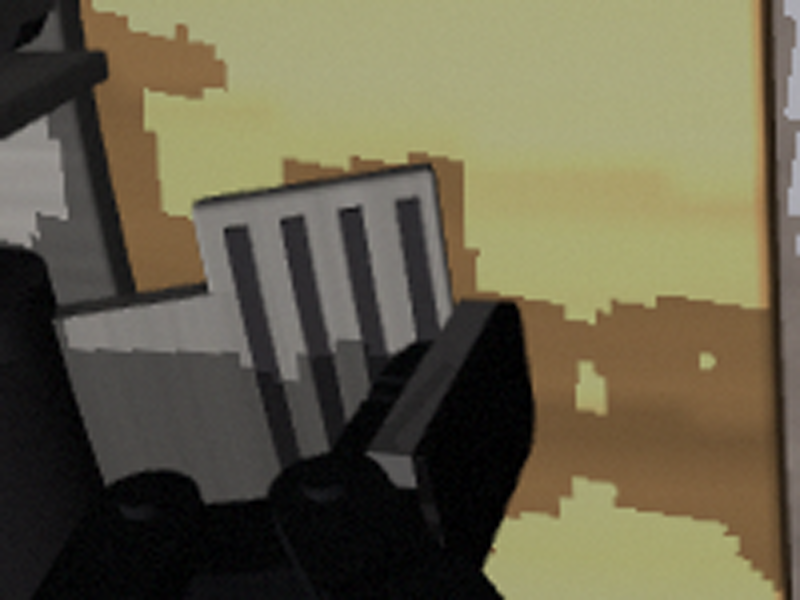

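arm_command([
  [85, [0, 0, 2], 0],
  [85, [0, 0, 3], 0],
  [85, [0, 0, 3], 0],
])

```text
t: 14.48
eef_pos: [0.5624, -0.3137, 0.0233]
tool_rot: [-0.0, 0.755, -0.656, 0.0]
contact_force: [-4.5, 2.1, 21.9]
gripper_width: 0.991
```

```bash
python3 - <<'E'
from h import *
st()
E
```

```text
t 14.47 pos [ 0.5624 -0.3137  0.0233] dolly [   0.5 -173.9   23.3] F [-4.51  2.09 21.85] w 0.991 q [ 0.52  0.7  -0.14  1.77  0.15  0.68 -1.14]
```

arm_command([
  [85, [2, 0, -30], 0],
  [85, [10, 0, -80], 0],
  [85, [20, 0, -140], 0],
  [85, [20, 0, -200], 0],
  [85, [20, 0, -230], 0],
  [85, [20, 0, -230], 0],
])

```text
t: 15.22
eef_pos: [0.5652, -0.3344, 0.2535]
tool_rot: [-0.0, 0.755, -0.656, 0.002]
contact_force: [-0.4, 0.2, 0.0]
gripper_width: 0.994
```

```bash
python3 - <<'E'
from h import *
st()
m=camera_model('wrist');w=read_camera('wrist');cv2.imwrite('pics/w16.png',w)
valve_scene('pics/s16.png'); crop(cv2.imread('pics/s16.png'),150,150,250,230,7.5,'pics/s16c.png')
for a in (0,.6,.7,.75,.8):
    b=a-.349; pp=[proj(m,d2w((28,-70-l*np.cos(b)+4*np.sin(-b)*0,52-l*np.sin(b)+4)),True).round(1) for l in (33,63)]; print(a,pp)
crop(w,0,60,266,260,3,'pics/w16c.png')
E
```

```text
t 15.22 pos [ 0.5652 -0.3344  0.2535] dolly [   0.4 -194.9  253.5] F [-0.36  0.23  0.02] w 0.994 q [ 0.56  0.45 -0.17  1.59  0.08  1.11 -1.06]
n 6
valve px 225.0 182.5 hubpx [225.9 192.9] dolly [3.700e+01 1.000e-01 2.015e+02] r 49.5 ang -0.2
0 [array([166.4, 149.7]), array([189.4, 150.7])]
0.6 [array([171.8, 146.8]), array([197.5, 145.2])]
0.7 [array([171.7, 146.4]), array([196.9, 144.5])]
0.75 [array([171.6, 146.2]), array([196.4, 144.1])]
0.8 [array([171.3, 146. ]), array([195.8, 143.8])]
```

View pics/w16c.png

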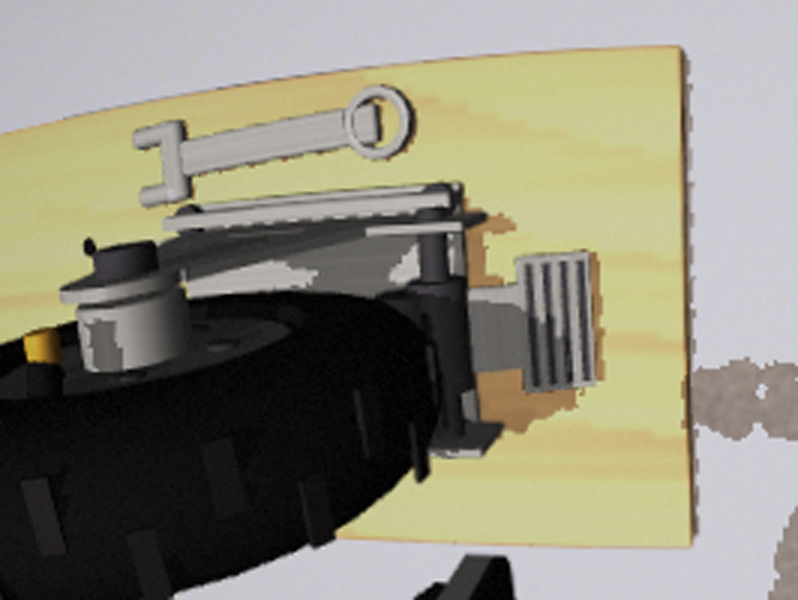

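View pics/s16c.png

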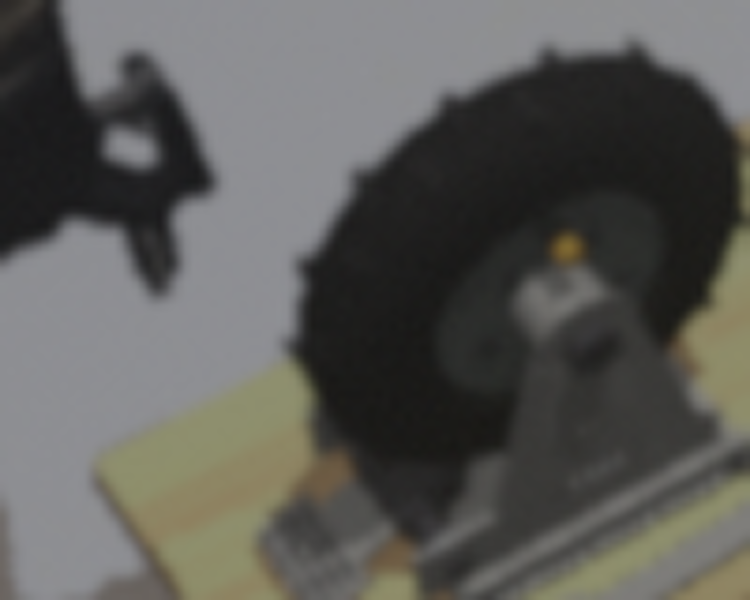

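```bash
python3 - <<'E'
from h import *
m=camera_model('top');ms=camera_model('scene')
def tw(x,y,z): return onplane(m,x/5+70,y/5+170,z)
print('glue cap',tw(103,202,.17),'shoulder c',tw(125,207,.13))
def sw(x,y,z): return onplane(ms,x/7+290,y/7+100,z)
print('glue scene base', sw(563,385,0.0),'tip',sw(640,115,.187))
print('tape',tw(200,370,.024))
# tray rect
P=np.array([tw(x,y,.03)[:2] for x,y in [(430,95),(470,466),(350,482),(308,108)]]); print(P.mean(0))
v=(P[0]+P[3]-P[1]-P[2])/2; print(np.arctan2(v[1],v[0]),np.linalg.norm(v))
a=np.arctan2(v[1],v[0]); ex=np.array([np.cos(a),np.sin(a)])
for k in(-82,0,82): print(k,P.mean(0)+ex*k/1e3)
E
```

```text
glue cap [0.52594374 0.42753514 0.17      ] shoulder c [0.52673051 0.42871838 0.13      ]
glue scene base [0.53722748 0.43687863 0.        ] tip [0.5354957  0.43652942 0.187     ]
tape [0.42801186 0.41387851 0.024     ]
[0.48158626 0.28820912]
0.1264413158118239 0.24980130991173996
-82 [0.40024087 0.27786854]
0 [0.48158626 0.28820912]
82 [0.56293165 0.2985497 ]
```

```bash
python3 - <<'E'
from h import *
st()
m=camera_model('wrist'); R=np.array(m['R']); c=-R.T@m['t']; print('cam rel dolly',w2d(c)-w2d(status.get_obs()['eef_pos']))
print(w2d(c), 'axis',RD.T@R[2])
plan(d2w([-40,0,340]))
E
```

```text
t 15.32 pos [ 0.5636 -0.3336  0.2499] dolly [  -1.1 -193.8  249.9] F [-0.33 -0.07 -0.62] w 0.996 q [ 0.56  0.45 -0.17  1.59  0.08  1.11 -1.06]
cam rel dolly [ 78.88341198  -0.46376887 124.78447601]
[  77.75952365 -194.27685947  374.66314962] axis [-3.09207352e-01  4.67230894e-04 -9.50994529e-01]
shift [-193.9   39.   -89.8] roll 0
```

arm_command([
  [85, [0, 0, -55], 0],
  [85, [-40, 8, -90], 0],
  [85, [-95, 20, -90], 0],
  [85, [-150, 30, -90], 0],
  [85, [-194, 39, -90], 0],
  [85, [-194, 39, -90], 0],
  [85, [-194, 39, -90], 0],
])

```text
t: 16.2
eef_pos: [0.4981, -0.148, 0.3399]
tool_rot: [0.001, 0.755, -0.656, -0.001]
contact_force: [-0.2, -0.0, 0.1]
gripper_width: 0.992
```

```bash
python3 - <<'E'
from h import *
st()
m=camera_model('wrist');w=read_camera('wrist');cv2.imwrite('pics/w17.png',w);st();m2=camera_model('wrist');print(np.abs(m['t']-m2['t']).max())
for a in (-8,-4,0,4): t=np.radians(a);print(a,proj(m,d2w([32,-42*np.sin(t),152+42*np.cos(t)]),True).round(1))
print(proj(m,d2w([55,0,152]),True),proj(m,d2w([-55,0,152]),True))
crop(w,170,100,340,270,4,'pics/w17c.png')
plan([.479,.293,.30],.1264-np.pi/2)
E
```

```text
t 16.20 pos [ 0.4981 -0.148   0.3399] dolly [-40.   -0.9 339.9] F [-0.25 -0.04  0.14] w 0.992 q [ 0.41  0.16 -0.27  1.79  0.04  1.2  -1.31]
t 16.25 pos [ 0.4983 -0.1486  0.3401] dolly [-39.8  -1.5 340.1] F [ 0.1  -0.95 -1.22] w 0.998 q [ 0.41  0.16 -0.27  1.79  0.04  1.2  -1.31]
0.0004543107485335818
-8 [245.5 106.5]
-4 [248.8 106.5]
0 [252.  106.5]
4 [255.3 106.5]
[252.20355855  83.63123229] [252.29689056 185.65714747]
shift [-439.9  -42.2   40.2] roll 0.013
```

View pics/w17c.png

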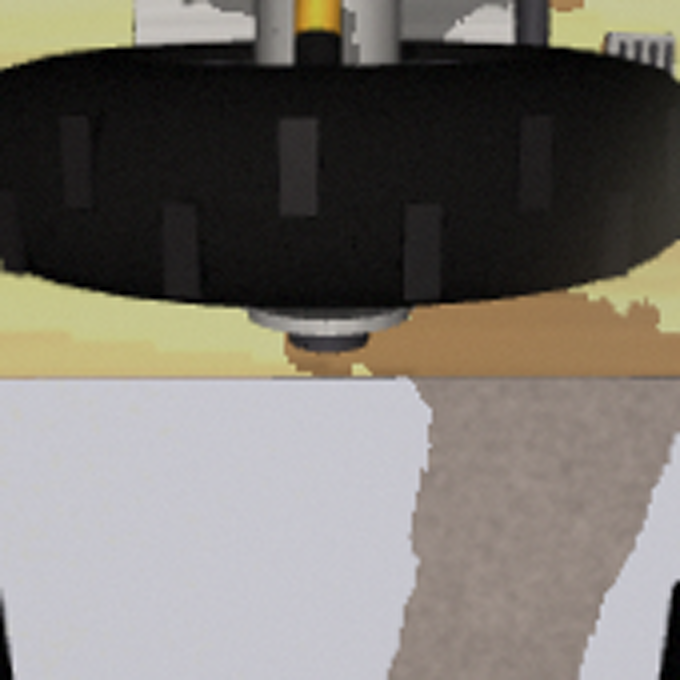

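arm_command([
  [85, [-60, -6, 0], 0.013],
  [85, [-120, -12, 0], 0.013],
  [85, [-180, -17, 10], 0.013],
  [85, [-235, -22, 30], 0.013],
  [85, [-290, -28, 40], 0.013],
  [85, [-345, -33, 40], 0.013],
  [85, [-400, -38, 40], 0.013],
  [85, [-440, -42, 40], 0.013],
])

```text
t: 17.25
eef_pos: [0.479, 0.2957, 0.3004]
tool_rot: [0.0, 0.751, -0.661, -0.001]
contact_force: [-0.7, 0.3, -0.8]
gripper_width: 0.997
```

```bash
python3 - <<'E'
from h import *
st();read_camera('top');
m=camera_model('wrist');w=read_camera('wrist');cv2.imwrite('pics/w18.png',w);st();m2=camera_model('wrist');print(np.abs(m['t']-m2['t']).max())
for X in [(.566,.304),(.4795,.2945),(.404,.287)]: print(X,proj(m,[*X,.151],True).round(1))
E
```

```text
t 17.25 pos [0.479  0.2957 0.3004] dolly [  3.4 441.1 300.4] F [-0.72  0.28 -0.75] w 0.997 q [-0.2   0.3  -0.57  1.73  0.17  1.16 -2.26]
t 17.35 pos [0.4778 0.2986 0.3004] dolly [  2.6 444.1 300.4] F [-0.68  0.59  0.2 ] w 0.994 q [-0.2   0.3  -0.57  1.73  0.17  1.16 -2.26]
0.003245507578794632
(0.566, 0.304) [263.7  89.1]
(0.4795, 0.2945) [261.  181.2]
(0.404, 0.287) [257.9 250.8]
```

View pics/w18.png

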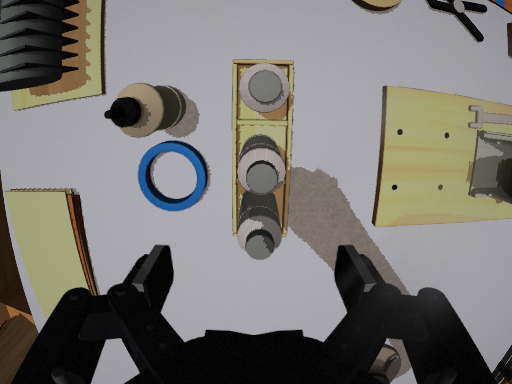

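```bash
python3 - <<'E'
from h import *
m=camera_model('wrist');w=read_camera('wrist');cv2.imwrite('pics/w19.png',w);m2=camera_model('wrist');print(np.abs(m['t']-m2['t']).max());st()
crop(w,220,50,320,270,3.5*1.0,'pics/w19c.png')
E
```

```text
0.002243902089807459
t 17.40 pos [0.4785 0.2957 0.3002] dolly [  2.9 441.1 300.2] F [ 0.43 -1.08  0.11] w 0.997 q [-0.2   0.3  -0.57  1.74  0.17  1.16 -2.26]
```

View pics/w19c.png

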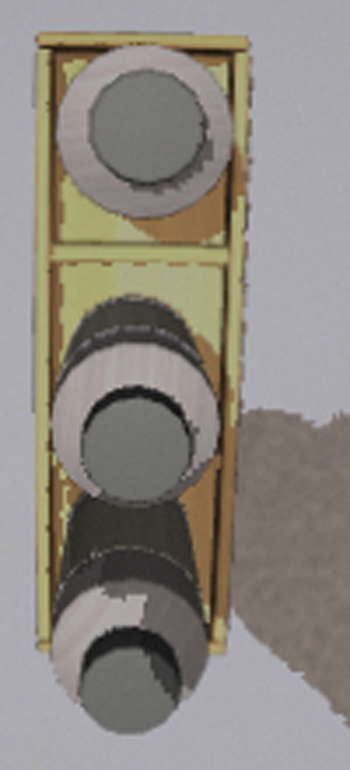

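```bash
python3 - <<'E'
from h import *
m=camera_model('wrist')
for u,v in [(262,86.3),(259.1,178.6),(257.4,247.1)]:
    print(onplane(m,u,v,.151,True).round(4))
P=[onplane(m,220+x/3.5,50+y/3.5,.03,True)[:2] for x,y in [(38,40),(248,40),(38,650),(228,650)]];print(np.round(P,4))
plan([.48,.293,.30],.1264-np.pi/2)
E
```

```text
[0.5694 0.2995 0.151 ]
[0.483  0.2905 0.151 ]
[0.4095 0.2822 0.151 ]
[[0.6031 0.3414]
 [0.6138 0.264 ]
 [0.3583 0.3135]
 [0.3686 0.2337]]
shift [ 2.8 -1.1  0.2] roll 0.003
```

```bash
python3 - <<'E'
from h import *
plan([.4825,.2912,.108],.1264-np.pi/2);st()
E
```

```text
shift [  5.1  -3.7 192.2] roll 0.003
t 17.40 pos [0.4785 0.2957 0.3002] dolly [  2.9 441.1 300.2] F [ 0.43 -1.08  0.11] w 0.997 q [-0.2   0.3  -0.57  1.74  0.17  1.16 -2.26]
```

arm_command([
  [85, [3, -4, 60], 0],
  [85, [3, -4, 115], 0],
  [85, [3, -4, 160], 0],
  [85, [3, -4, 192], 0],
  [85, [3, -4, 192], 0],
  [85, [3, -4, 192], 0],
])

```text
t: 18.15
eef_pos: [0.484, 0.2912, 0.1103]
tool_rot: [-0.001, 0.75, -0.661, 0.0]
contact_force: [0.2, -0.5, 0.8]
gripper_width: 0.998
```

```bash
python3 - <<'E'
from h import *
st();w=read_camera('wrist');cv2.imwrite('pics/w20.png',w);st()
E
```

```text
t 18.15 pos [0.484  0.2912 0.1103] dolly [  7.7 435.9 110.3] F [ 0.2  -0.54  0.8 ] w 0.998 q [-0.27  0.52 -0.5   1.91  0.34  0.8  -2.39]
t 18.20 pos [0.4841 0.2917 0.1108] dolly [  7.9 436.4 110.8] F [-0.11  0.47  0.26] w 0.993 q [-0.27  0.52 -0.5   1.91  0.34  0.79 -2.39]
```

View pics/w20.png

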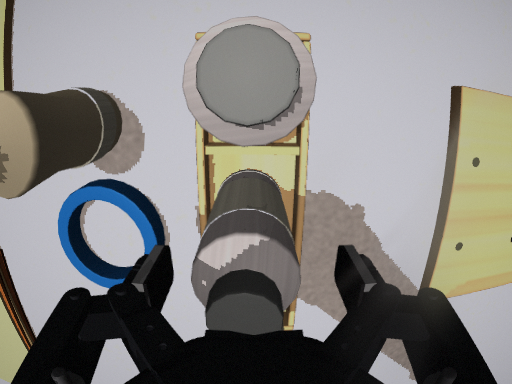

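arm_command([
  [85, [-4, 0, 2], 0],
  [45, [-4, 0, 2], 0],
  [45, [-4, 0, 2], 0],
  [45, [-4, 0, 2], 0],
  [45, [-4, 0, 2], 0],
  [45, [-4, 0, 2], 0],
], squeeze=25)

```text
t: 18.95
eef_pos: [0.4826, 0.2958, 0.1079]
tool_rot: [-0.0, 0.751, -0.661, 0.0]
contact_force: [-0.2, -1.2, 5.4]
gripper_width: 0.595
```

```bash
python3 - <<'E'
from h import *
st()
E
```

```text
t 18.95 pos [0.4826 0.2958 0.1079] dolly [  6.9 440.7 107.9] F [-0.17 -1.24  5.44] w 0.595 q [-0.27  0.52 -0.5   1.91  0.34  0.79 -2.4 ]
```

arm_command([
  [45, [0, 0, -5], 0],
  [45, [0, 0, -12], 0],
  [45, [0, 0, -15], 0],
  [45, [0, 0, -15], 0],
  [45, [0, 0, -15], 0],
])

```text
t: 19.58
eef_pos: [0.4821, 0.2956, 0.1221]
tool_rot: [0.0, 0.751, -0.661, -0.0]
contact_force: [-0.4, -0.0, -3.8]
gripper_width: 0.599
```

```bash
python3 - <<'E'
from h import *
st(); w=read_camera('wrist');cv2.imwrite('pics/w21.png',w);st();read_camera('top');st(); print(status.get_obs()['joint_torque'].round(2))
E
```

```text
t 19.57 pos [0.4821 0.2956 0.1221] dolly [  6.4 440.6 122.1] F [-0.38 -0.03 -3.8 ] w 0.599 q [-0.27  0.5  -0.51  1.9   0.33  0.82 -2.39]
t 19.62 pos [0.4821 0.2956 0.1221] dolly [  6.4 440.6 122.1] F [-0.29 -0.31 -3.51] w 0.596 q [-0.27  0.5  -0.51  1.9   0.33  0.82 -2.39]
t 19.68 pos [0.4821 0.2956 0.1221] dolly [  6.4 440.6 122.1] F [-0.24  0.21 -4.28] w 0.598 q [-0.27  0.5  -0.51  1.9   0.33  0.82 -2.39]
[ 1.000e-02 -5.431e+01 -6.130e+00 -2.306e+01  1.000e-02  0.000e+00
 -0.000e+00]
```

View pics/w21.png

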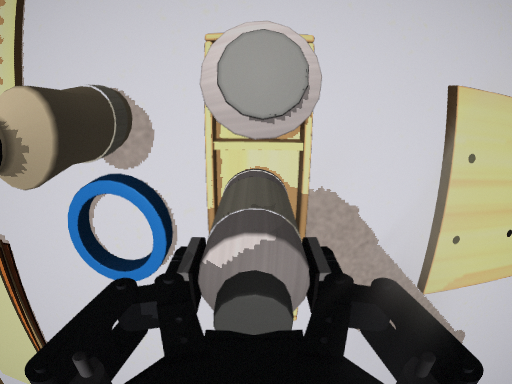

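arm_command([
  [45, [0, 0, -30], 0],
  [45, [0, 0, -60], 0],
  [45, [0, 0, -60], 0],
  [45, [0, 0, -60], 0],
])

```text
t: 20.18
eef_pos: [0.4817, 0.2952, 0.1812]
tool_rot: [0.001, 0.751, -0.661, -0.0]
contact_force: [0.0, -0.1, -4.5]
gripper_width: 0.599
```

```bash
python3 - <<'E'
from h import *
st(); st()
plan(d2w([0,200,160]),YAW-np.pi/2); plan(d2w([0,200,124]),YAW-np.pi/2)
E
```

```text
t 20.18 pos [0.4817 0.2952 0.1812] dolly [  6.  440.2 181.2] F [ 0.03 -0.05 -4.53] w 0.599 q [-0.24  0.43 -0.54  1.86  0.27  0.93 -2.34]
t 20.18 pos [0.4817 0.2952 0.1812] dolly [  6.  440.2 181.2] F [ 0.03 -0.05 -4.53] w 0.599 q [-0.24  0.43 -0.54  1.86  0.27  0.93 -2.34]
shift [240.2   2.8  21.4] roll -0.013
shift [240.2   2.8  57.4] roll -0.013
```

arm_command([
  [45, [25, 0, 0], 0],
  [45, [65, 1, 0], 0],
  [45, [110, 1, 0], 0],
  [45, [155, 2, 0], -0.01],
  [45, [195, 2, 5], -0.01],
  [45, [225, 3, 12], -0.01],
  [45, [240, 3, 20], -0.01],
  [45, [240, 3, 20], -0.01],
])

```text
t: 21.18
eef_pos: [0.5089, 0.0567, 0.1608]
tool_rot: [0.001, 0.754, -0.657, -0.001]
contact_force: [-0.4, 0.6, -2.6]
gripper_width: 0.598
```

```bash
python3 - <<'E'
from h import *
st(); w=read_camera('wrist');cv2.imwrite('pics/w22.png',w);s=read_camera('scene');crop(s,190,100,320,220,5.5*.9,'pics/s22c.png');st()
plan(d2w([0,200,124]),YAW-np.pi/2)
E
```

```text
t 21.18 pos [0.5089 0.0567 0.1608] dolly [ -0.5 200.2 160.8] F [-0.4   0.65 -2.62] w 0.598 q [ 0.17  0.36 -0.48  2.    0.22  0.84 -1.87]
t 21.27 pos [0.5096 0.059  0.162 ] dolly [  0.5 202.4 162. ] F [ 0.04  0.44 -3.52] w 0.601 q [ 0.16  0.36 -0.48  2.    0.22  0.84 -1.87]
shift [ 2.4  0.5 38. ] roll -0.001
```

View pics/s22c.png

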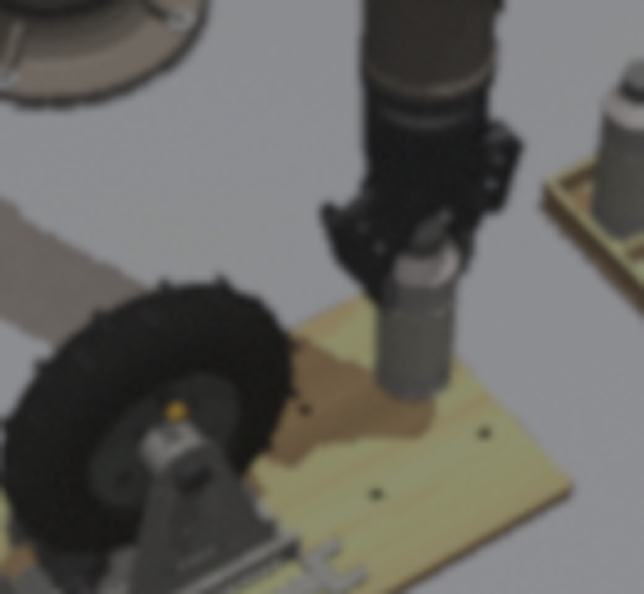

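View pics/w22.png

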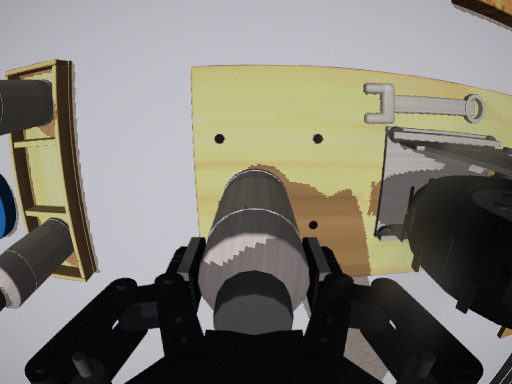

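arm_command([
  [45, [0, 0, 12], 0],
  [45, [0, 0, 24], 0],
  [45, [0, 0, 33], 0],
  [45, [0, 0, 35], 0],
  [45, [0, 0, 36], 0],
  [45, [0, 0, 36], 0],
])

```text
t: 22.02
eef_pos: [0.5101, 0.0573, 0.1265]
tool_rot: [-0.0, 0.754, -0.657, 0.0]
contact_force: [0.4, -0.5, -3.6]
gripper_width: 0.602
```

```bash
python3 - <<'E'
from h import *
st()
E
```

```text
t 22.02 pos [0.5101 0.0573 0.1265] dolly [  0.7 200.7 126.5] F [ 0.41 -0.5  -3.59] w 0.602 q [ 0.15  0.41 -0.46  2.02  0.26  0.76 -1.91]
```

arm_command([
  [45, [0, 0, 1], 0],
  [45, [0, 0, 2], 0],
  [45, [0, 0, 3], 0],
  [45, [0, 0, 4], 0],
  [45, [0, 0, 4], 0],
])

```text
t: 22.65
eef_pos: [0.5097, 0.0573, 0.1222]
tool_rot: [0.0, 0.754, -0.657, -0.0]
contact_force: [-0.6, -0.2, -3.7]
gripper_width: 0.597
```

arm_command([
  [45, [0, 0, 1], 0],
  [45, [0, 0, 1.5], 0],
  [45, [0, 0, 1.5], 0],
])

```text
t: 23.02
eef_pos: [0.5098, 0.0573, 0.1207]
tool_rot: [0.0, 0.754, -0.657, -0.0]
contact_force: [0.6, 0.5, -3.9]
gripper_width: 0.599
```

arm_command([
  [45, [0, 0, 1], 0],
  [45, [0, 0, 1.5], 0],
  [45, [0, 0, 1.5], 0],
])

```text
t: 23.4
eef_pos: [0.5103, 0.0574, 0.1199]
tool_rot: [-0.0, 0.754, -0.657, 0.0]
contact_force: [-1.6, -0.8, 5.7]
gripper_width: 0.602
```

arm_command([
  [45, [0, 0, 1], 0],
  [45, [0, 0, 1], 0],
  [45, [0, 0, 1], 0],
])

```text
t: 23.78
eef_pos: [0.5108, 0.0575, 0.1199]
tool_rot: [-0.001, 0.754, -0.657, 0.001]
contact_force: [-3.2, -2.2, 14.0]
gripper_width: 0.6
```

arm_command([
  [45, [0, 0, -1.2], 0],
  [45, [0, 0, -1.2], 0],
  [56, [0, 0, -1.2], 0],
  [60, [0, 0, -1.2], 0],
  [66, [0, 0, -1.2], 0],
  [74, [0, 0, -1.2], 0],
  [80, [0, 0, -1.2], 0],
  [80, [0, 0, -1.2], 0],
])

```text
t: 24.78
eef_pos: [0.5098, 0.0574, 0.1195]
tool_rot: [-0.0, 0.754, -0.657, -0.0]
contact_force: [-1.1, -0.2, -0.4]
gripper_width: 0.939
```

```bash
python3 - <<'E'
from h import *
st(); w=read_camera('wrist');cv2.imwrite('pics/w23.png',w)
E
```

```text
t 24.77 pos [0.5098 0.0574 0.1195] dolly [  0.5 200.8 119.5] F [-1.05 -0.18 -0.42] w 0.939 q [ 0.14  0.42 -0.46  2.03  0.27  0.75 -1.91]
```

View pics/w23.png

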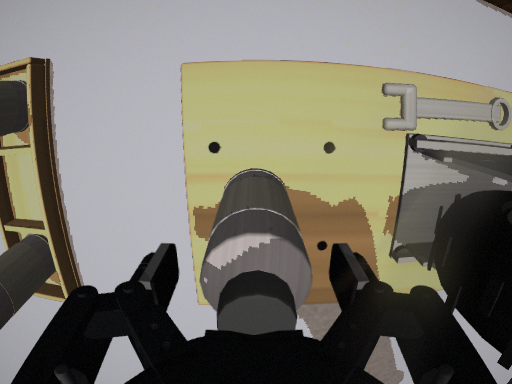

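arm_command([
  [80, [0, 0, -15], 0],
  [80, [0, 0, -45], 0],
  [80, [0, 0, -100], 0],
  [80, [0, 0, -150], 0],
  [80, [0, 0, -200], 0],
  [80, [0, 0, -200], 0],
])

```text
t: 25.58
eef_pos: [0.5119, 0.0583, 0.3249]
tool_rot: [-0.003, 0.754, -0.657, 0.003]
contact_force: [0.3, -0.2, 0.2]
gripper_width: 0.938
```

```bash
python3 - <<'E'
from h import *
st(); plan([.42,.10,.32])
for n in('scene','top','wrist'): cv2.imwrite(f'pics/{n}24.png',read_camera(n))
s=cv2.imread('pics/scene24.png');crop(s,150,90,390,270,3.3,'pics/s24c.png')
crop(cv2.imread('pics/top24.png'),70,110,350,300,2.8,'pics/t24c.png')
E
```

```text
t 25.57 pos [0.5119 0.0583 0.3249] dolly [  2.6 201.4 324.9] F [ 0.32 -0.24  0.17] w 0.938 q [ 0.23  0.18 -0.52  1.81  0.1   1.16 -1.76]
shift [-54.   85.3   4. ] roll 0
```

View pics/s24c.png

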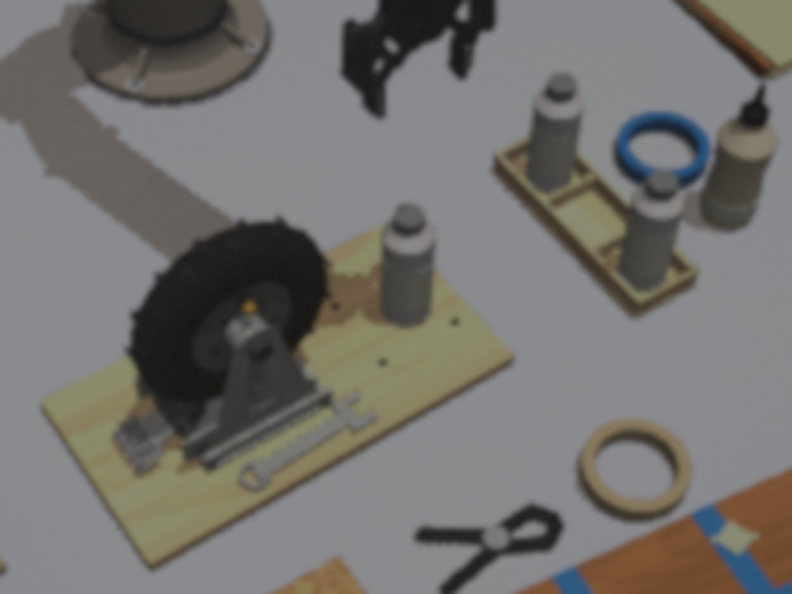

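View pics/wrist24.png

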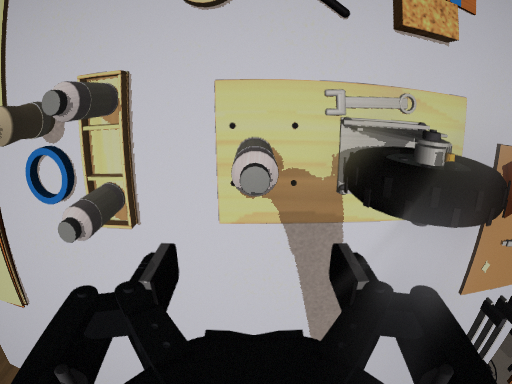

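View pics/t24c.png

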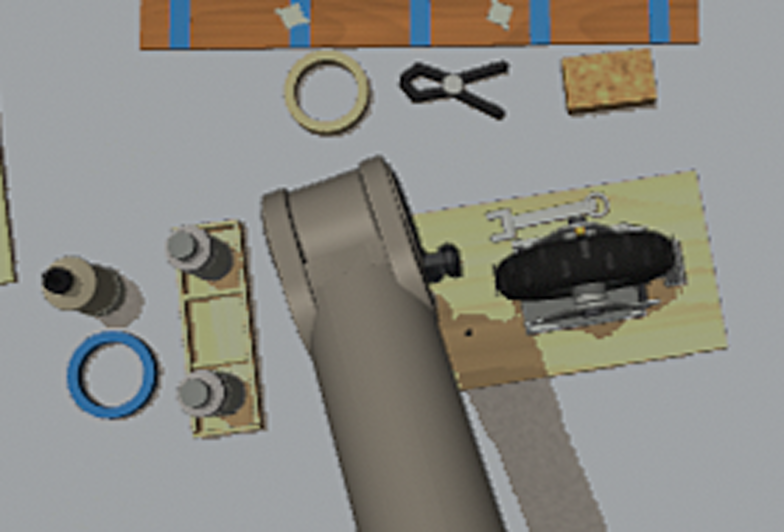

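```bash
python3 - <<'E'
from h import *
valve_scene('pics/s25.png')
m=camera_model('top');t=cv2.imread('pics/top24.png');hsv=cv2.cvtColor(t,cv2.COLOR_BGR2HSV);k=cv2.inRange(hsv,(18,150,90),(30,255,255))
ys,xs=np.nonzero(k[180:200,268:286]);print(len(xs), xs.mean()+268 if len(xs) else 0, ys.mean()+180 if len(ys) else 0)
for a in(-10,-5,0,5):
    r=np.radians(a);print(a,proj(m,d2w([34,-42*np.sin(r),152+42*np.cos(r)])).round(2))
st(); bot.hand_in()
E
```

```text
n 6
valve px 225.0 182.5 hubpx [225.9 192.9] dolly [3.700e+01 1.000e-01 2.015e+02] r 49.5 ang -0.2
6 276.6666666666667 192.0
-10 [275.48 192.06]
-5 [276.68 191.85]
0 [277.89 191.65]
5 [279.1  191.47]
t 25.77 pos [0.5091 0.0571 0.3186] dolly [-3.000e-01  2.007e+02  3.186e+02] F [-0.43  0.04 -0.97] w 0.936 q [ 0.22  0.18 -0.52  1.82  0.1   1.16 -1.76]
the job is handed in; nothing more can be done
```

The job is handed in at 25.8 s of the 72 s allowed: wheel turned, brake pressed home, and the full can on the bare end of the board.

- **Wheel:** I turned it in two pinched strokes plus two small corrections. My last checks of the valve disagree a little: 0° from the scene camera, about -3° from the wrist camera directly above, and about -5° from a coarse 6-pixel patch in the top view. I take it to be about 3° short of top, leaning to the bare-end side. I did not correct it because the brake was already on.
- **Brake:** Only the roll of the tool could be commanded, so I pressed the pedal with one opened finger, the tool upright rather than leaning. The pedal gave way at about 18 N, then stopped hard at 22 N. The pictures show it staying down after I lifted off. I did not test the brake by pushing the wheel.
- **Cans:** The middle can hung with about 3.5 to 4.5 N, so it is the full one (an empty would show about 1 N). I did not weigh the other two. It stands upright at about dolly x = 0, y = 200 mm. The push at set-down went briefly to 14 N, more than I meant, and I eased off before letting go.
- **Surroundings:** The last pictures show both other cans standing in their tray, with the tray-side things, spanner and far-side things where they were. I did not check the knife in those last pictures.

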